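# Set and close the quick-release lid clamp of a flat-panel algae reactor

### The arm

A 6-joint arm with a two-finger parallel gripper is mounted at the origin on the work surface. World frame = base frame: x ahead of the robot, y to its left, z up, the work surface at z = 0. Lengths are in m, angles in rad, forces in N, time in s.
With the tool pointing down it reaches from about 0.4 to 0.925 m from the base axis. Payload 12.5 kg.
Tool frame: the origin (TCP) lies on the centre line of the jaws, within the pads' length; the fingertips stand 8 mm ahead of it and the grasp point (between the pads) lies 11 mm behind it; z points along the fingers, x is the direction in which the jaws open and shut, and the axes are right-handed (so a half turn about z gives the same grasp; the last joint's range is limited). The gripper opens to 95 mm and grips with 3 to 60 N. Pads are 20 mm wide; open, the fingers measure 119 mm over their backs; the gripper's body (75 mm by 180 mm) begins 59 mm behind the grasp point.
Start: joints at [-1.257, 0.491, 1.559, -0, 1.092, -0.106], TCP at [0.255, -0.571, 0.203] pointing down, gripper open.
Joint ranges: [-3.1, 3.1], [-0.84, 2.19], [0.05, 2.79], [-1.13, 4.28], [0.06, 2.93], [-2.69, 2.69]. Speed limits (rad/s): [2.22, 2.22, 2.79, 3.14, 3.14, 3.14].

### API

Orientations are given as a unit quaternion [w, x, y, z].
In Python, from bench import r gives the robot as it stands.
- The arm moves only by the tool drive_tool, never from a script. Its argument "plan" is a list of rows, each a list of 6 numbers: the shift along the tool's x, y, z in cm, then the turn, a rotation vector about the tool's x, y, z in degrees. A call has 1 to 10 rows; each row is the pose to reach, as a shift and turn from the pose commanded when the call began, along the tool's axes at that moment; what a row does not reach only later rows make up. A row lasts 1/12 s, in which the tool goes at most 41.7 mm and 7.16 degrees, less where a joint would pass 70% of its speed; a pose out of reach is approached as far as the arm can. A call with a gripper value outside its range is refused whole. "grip" is the finger opening in cm, from 0 to 9.51, set as the call begins (left out, the last holds). The fingers move at their own pace and stop on an object; "squeeze" is the grip in N (left out, the last holds). Time passes only in rows, so rows that repeat a pose let the fingers close. It gives the time, the measured TCP pose, the force and the opening at its end, in the units of the state.
- r.observe(): the state, without advancing time (a new reading comes with each control period).
- r.get_image(name): name is "scene" or "top"; returns the picture (480x640x3 uint8, red, green, blue); there is no depth.
- r.camera_params(name): a dict with "fx", "fy", "cx", "cy" (pixels), "T" (4x4, takes a point from camera to world coordinates). Camera axes: x right, y down, z forward; pixel columns grow to the right and rows downward; lengths in m; the calibration is good to about 2 mm. A picture is of the moment at which its call begins. camera_params takes no time and is no camera call.
- r.close_job(): hands the job in, once; it reports no verdict.
The state is a dict: "t": time; "joint_positions": joint angles; "qvel": joint speeds; "effort": joint torques, N m; "position": TCP position; "ee_rot": TCP orientation; "wrist_force": force on the tool from outside, world axes, zero at the start; "wrist_torque": the same for the moment, N m; "finger_gap": opening from 0.0 (shut) to 1.0 (fully open).
Only numpy, scipy, OpenCV 4.12 (cv2) and the standard library are available. Lean on these libraries where they do the work, as an engineer would, in place of code of your own. Each camera call takes 0.05 s, during which the arm holds its last target.

### The job

The lid of the small clear reactor is held by a quick-release clamp at each end; the one whose red lever still stands open has its brass adjuster nut set too loose. With the lever not yet closed, tighten that nut clockwise until the lever first meets firm resistance about halfway through its swing, then swing the lever all the way down until it is over centre and stays closed by itself. The lid must end up neither slack nor overtightened, and the loose things on the bench stay where they are.

Things in the scene. Friction and masses are not known exactly. Their poses are not given: they have to be found in the camera images.
- reactor: Clear flat-panel vessel, empty, fixed. Origin: on the bench straight below the open clamp's lever pivot. Its -x points outwards along the open lever, +x along the vessel (end wall at x = 29 mm, 260 mm long, 76 mm thick in y; lid 96 mm), z up. Lid top 200 mm above the bench, up to 2.2 mm more or less as gaskets differ. The lid's slotted ear, 40 mm wide, reaches x = -30 mm.
- closed_clamp (a point): The clamp at the vessel's other end, identical, already closed, fixed: top of its nut. Axes as the reactor's.
- pipe_bend (a point): Top of the grey pipe bend on the lid, 77 mm above it, 215 mm from the open clamp; it goes down beside the vessel at reactor y = 78 mm. Two capped ports, 42 mm tall, stand on the lid 105 and 150 mm from the open clamp.
- lever_pivot (a point): Pivot of the open lever, 150 mm above the bench, between two bracket cheeks (36 mm tall, 30 mm over both, reaching 16 mm outwards of the pivot). The pivot axis is level, along the reactor's y. Axes as the reactor's.
- cam_lever (a joint): Red lever, rad: 0 open, 1.658 closed at its stop. At value v it points from the pivot outwards (reactor -x), 0.733 - v rad above level. Straight; red grip 52 to 108 mm from the pivot, 16 mm wide along the pivot axis, 13 mm thick; push it down from above, or pinch it. Stiff pivot: 0.15 N m unloaded, stays where left.
- lever_grip (a point): Middle of the lever's red grip, 80 mm from the pivot. The lever's eccentric pulls rod and nut down by 10 mm x sin(lever value). Once the nut bears on the lid the lever turns firm: 5 to 10 N at the grip if the nut is set right. Past 1.571 rad it is over centre; let go at the stop, it may settle back some 0.04 rad and stays closed.
- adj_nut: Brass knurled nut on the upright rod of the open clamp, white dot on top. Origin: centre of its foot, z up. Foot 30 mm wide, 4 mm high; neck 21 mm; knurled grip 34 mm wide, 16 to 34 mm above the origin. The 9 mm rod stands out above it, to 255 mm above the bench. Rod and nut stand 10 mm x cos(lever value) outwards of the pivot. Lever open, the foot hangs 6 to 14 mm above the ear.
- nut_grip (a point): Centre of the nut's knurled grip, 25 mm above its foot, on the rod's axis; 233 to 237 mm above the bench with the lever open, lower as the lever goes down and the nut is screwed down.
- nut_turn (a joint): Nut angle, rad, 0 to 8, grows clockwise seen from above (tightening): 8 mm down the rod per turn. Runs at 0.03 N m until its foot meets the lid, then stiffens. Tightened on a lever that stands part way down, it bites, then pushes the lever back towards open. The turn needed differs (about 1.5 to 5 rad), cannot be seen and must be felt.
- amber_bottle: Amber glass bottle, 62 mm wide, 140 mm tall, standing; origin under its centre. Leave alone.
- sample_jar: Clear jar with white cap, 60 mm wide, 75 mm tall, standing; origin under its centre. Leave alone.
- beaker: Open glass beaker, 72 mm wide, 90 mm tall; origin under its centre. Leave alone.
- screwdriver: Screwdriver with green handle, lying. Leave alone.
- wrench: Steel wrench, lying. Leave alone.
- spare_nut: A spare brass nut like the clamp's, 34 mm wide and tall, standing on the bench. Leave alone.
- pipe_elbow: Grey plastic pipe elbow, 48 mm each way, 32 mm thick, lying. Leave alone.

How it is judged:
By the outcome, as a careful person would: the job done as asked, in the order asked, and still so for the second after the job is handed in, with the robot touching nothing.
It also fails if it takes over 72 s, if anything falls off the work surface, if the arm or the gripper's body presses on something with over 40 N, if the wrist force passes 120 N, or if a joint passes its speed limit or range.

## Working session

There is one attempt and no reset: what is moved stays moved. The work goes in short steps, Python scripts to look and compute and a tool call to move; the robot and the scene stay as the last step left them, time stands still between calls to the robot, and variables do not carry over. Pictures are saved under pics/ and viewed, and the job is handed in when it is done.

Besides the shell and the picture viewer there is one more tool, called after "Emit:" as name(argument=value, ...), one argument or row to a line, values as JSON. drive_tool: Moves the arm, as the interface text tells. Its arguments: {"type":"object","properties":{"plan":{"type":"array"},"grip":{"type":"number"},"squeeze":{"type":"number"}},"required":["plan"]}

```bash
ls; mkdir -p pics; python3 - <<'E'
from bench import r
import cv2
for n in("scene","top"):
    im=r.get_image(n); cv2.imwrite(f"pics/{n}0.png",im[:,:,::-1])
    p=r.camera_params(n); print(n,p["fx"],p["fy"],p["cx"],p["cy"]); print(p["T"])
print(r.observe())
E
```

```text
pics
scene 555.7366007696185 555.7366007696185 318.44858249038015 248.33913700156242
[[ 0.68405186  0.59587827 -0.42071622  1.07386988]
 [ 0.72938151 -0.56564449  0.38477127 -0.49297126]
 [-0.00869897 -0.57006613 -0.82155276  1.28434886]
 [ 0.          0.          0.          1.        ]]
top 521.2269829011501 521.2269829011501 328.21598368324226 231.65524800812094
[[ 0.02345797 -0.9979765   0.05909846  0.44407888]
 [-0.99965515 -0.02411322 -0.01039875  0.04117299]
 [ 0.01180276 -0.05883414 -0.998198    1.43840783]
 [ 0.          0.          0.          1.        ]]
{'t': 0.1, 'joint_positions': array([-1.25659882e+00,  4.91483454e-01,  1.55938455e+00, -1.19472367e-05,
        1.09170647e+00, -1.05598565e-01]), 'qvel': array([ 0.00084856, -0.00166518, -0.00142854, -0.00080423,  0.00162363,
        0.00025529]), 'effort': array([ 2.82657114e-03, -6.13622189e+01, -2.58606166e+01,  6.93492615e-02,
        4.70207131e-02, -2.08903043e-05]), 'position': array([ 0.25468216, -0.57050708,  0.20203139]), 'ee_rot': array([-3.04984393e-04,  8.38921610e-01, -5.44252047e-01, -3.84717856e-04]), 'wrist_force': array([ 0.34905521, -0.25199277,  0.62054688]), 'wrist_torque': array([-0.03550566, -0.02218542,  0.01966167]), 'finger_gap': 0.9999991383361319}
```

View pics/scene0.png

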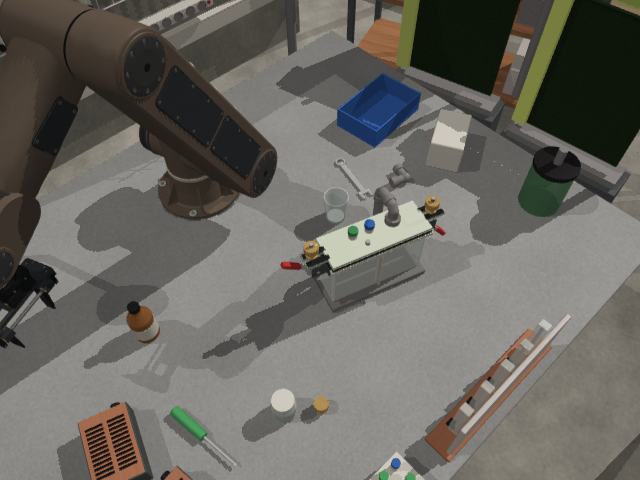

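View pics/top0.png

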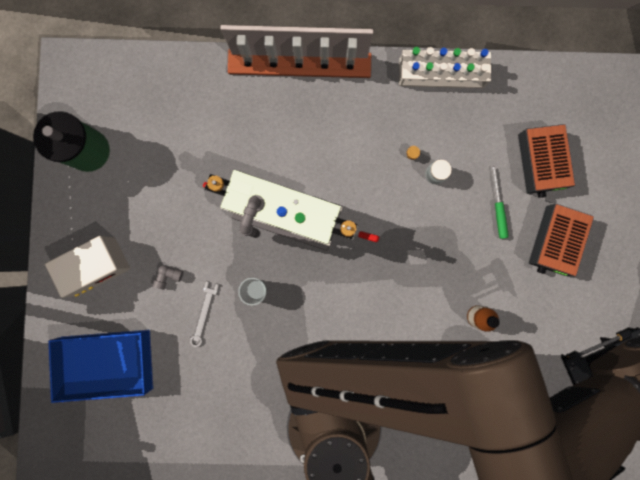

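The open clamp is at top px (348,228), scene px (312,248), with its lever outward to (370,238) / (290,265). The closed clamp is at top (215,184), scene (432,204). I'll zoom in and measure next.

```bash
cat > h.py <<'E'
import numpy as np, cv2
from bench import r
def ray(n,u,v):
    p=r.camera_params(n);T=np.array(p["T"])
    d=T[:3,:3]@np.array([(u-p["cx"])/p["fx"],(v-p["cy"])/p["fy"],1.]);return T[:3,3],d/np.linalg.norm(d)
def onz(n,u,v,z):
    o,d=ray(n,u,v);return o+d*(z-o[2])/d[2]
def tri(a,b):
    (o1,d1),(o2,d2)=ray("scene",*a),ray("top",*b)
    A=np.c_[d1,-d2];s=np.linalg.lstsq(A,o2-o1,rcond=None)[0]
    p,q=o1+d1*s[0],o2+d2*s[1];return (p+q)/2,np.linalg.norm(p-q)
def proj(n,P):
    p=r.camera_params(n);T=np.array(p["T"]);c=T[:3,:3].T@(np.asarray(P)-T[:3,3]);return np.array([p["fx"]*c[0]/c[2]+p["cx"],p["fy"]*c[1]/c[2]+p["cy"]])
E
python3 - <<'E'
import cv2,numpy as np
s=cv2.imread("pics/scene0.png");t=cv2.imread("pics/top0.png")
a=cv2.resize(s[220:290,265:345],None,fx=5,fy=5,interpolation=cv2.INTER_CUBIC)
b=cv2.resize(t[195:265,315:395],None,fx=5,fy=5,interpolation=cv2.INTER_CUBIC)
cv2.imwrite("pics/z0.png",np.hstack([a,b]))
a=cv2.resize(s[180:250,395:475],None,fx=5,fy=5,interpolation=cv2.INTER_CUBIC)
b=cv2.resize(t[150:220,180:260],None,fx=5,fy=5,interpolation=cv2.INTER_CUBIC)
cv2.imwrite("pics/z1.png",np.hstack([a,b]))
for n,im in(("s",s),("t",t)):
    hsv=cv2.cvtColor(im,cv2.COLOR_BGR2HSV)
    for nm,lo,hi in(("brass",(8,110,90),(28,255,255)),("red",(172,150,70),(180,255,255)),("red0",(0,170,70),(5,255,255)),("lid",(28,10,180),(60,60,255))):
        m=cv2.inRange(hsv,lo,hi)
        k,l,st,c=cv2.connectedComponentsWithStats(m)
        for i in range(1,k):
            if st[i,4]>25: print(n,nm,st[i],c[i].round(1))
E
```

```text
s brass [512  15  23  19 172] [522.2  27.3]
s brass [ 358   18   44   52 1361] [382.8  41.2]
s brass [500  51  16  18 153] [507.   58.8]
s brass [425 196  15  18 180] [431.3 205. ]
s brass [304 241  15  19 202] [310.7 250.4]
s brass [136 306  17  21 255] [143.9 316.8]
s brass [127 315   7  10  53] [129.8 319.8]
s brass [ 426  329  126  133 1605] [472.6 407.5]
s brass [314 397  15  17 203] [320.6 404.6]
s brass [  79  403   66   77 2343] [111.3 444.5]
s brass [164 467  26  13 171] [176.4 475. ]
s red0 [436 227   9   8  33] [440.1 230.6]
s red0 [281 262  20   7 114] [290.3 265.1]
s lid [ 317  201  115   67 2866] [372.7 235.2]
t brass [ 228   49  143   28 1853] [296.6  66.7]
t brass [ 527  125   48   65 1914] [550.2 157.2]
t brass [407 146  13  13 144] [412.9 152.2]
t brass [207 175  16  16 187] [214.7 183. ]
t brass [ 538  205   55   71 1938] [565.1 240.1]
t brass [340 220  16  17 181] [348.  227.9]
t brass [474 309  16  22 261] [481.4 318.9]
t red0 [359 232  20  10 116] [368.7 236.4]
t lid [ 221  170  119   74 3970] [281.8 206. ]
```

View pics/z0.png

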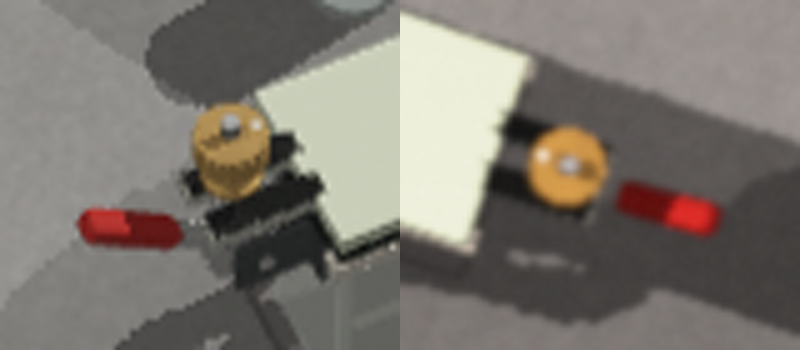

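View pics/z1.png

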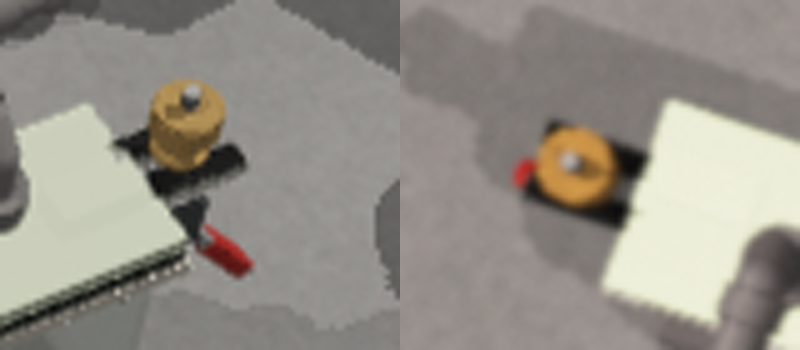

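```bash
python3 - <<'E'
from h import *
t=cv2.imread("pics/top0.png");hsv=cv2.cvtColor(t,cv2.COLOR_BGR2HSV)
m=cv2.inRange(hsv,(28,10,180),(60,60,255))
c=max(cv2.findContours(m,0,2)[0],key=cv2.contourArea)
rc=cv2.boxPoints(cv2.minAreaRect(c));P=np.array([onz("top",u,v,.2)[:2] for u,v in rc]);print(rc.round(1).tolist(),P.round(4).tolist())
print([np.linalg.norm(P[i]-P[i-1]).round(4) for i in range(4)],[np.degrees(np.arctan2(*(P[i]-P[i-1])[::-1])).round(2) for i in range(4)], P.mean(0))
n=onz("top",348.4,228.3,.244);print("nut",n,"tri",tri((311.1,245.8),(348.4,228.3)))
c2=onz("top",214.9,183.2,.228);print("closed",c2); d=c2-n;print("ang",np.degrees(np.arctan2(d[1],d[0])),np.hypot(*d[:2]))
g=onz("top",368.7,236.4,.2035);print("grip",g,tri((290.3,265.1),(368.7,236.4)));d=n-g;print(np.degrees(np.arctan2(d[1],d[0])),np.hypot(*d[:2]))
E
```

```text
[[219.6999969482422, 206.8000030517578], [232.6999969482422, 168.89999389648438], [340.3999938964844, 205.8000030517578], [327.5, 243.6999969482422]] [[0.5704, 0.288], [0.6622, 0.2603], [0.58, 0.0005], [0.4887, 0.0294]]
[np.float64(0.2712), np.float64(0.0959), np.float64(0.2725), np.float64(0.0957)] [np.float64(72.47), np.float64(-16.78), np.float64(-107.56), np.float64(162.47)] [0.57531369 0.14455294]
nut [ 0.52363447 -0.01745295  0.244     ] tri (array([ 0.52468268, -0.01586598,  0.24689534]), np.float64(0.0038092946692537557))
closed [0.62257561 0.29555136 0.228     ]
ang 72.45817565190187 0.32826976951930587
grip [ 0.50823141 -0.06806101  0.2035    ] (array([ 0.50898299, -0.06721718,  0.20313558]), np.float64(0.002282743777618427))
73.07185127973462 0.05290019218011473
```

```bash
cat >> h.py <<'E'
from scipy.spatial.transform import Rotation as R
ANG=np.radians(72.45);U=np.array([np.cos(ANG),np.sin(ANG),0]);Y=np.array([-U[1],U[0],0]);PIV=np.array([.527,-.0075,.150])
def pose():
    o=r.observe();q=o["ee_rot"];return np.array(o["position"]),R.from_quat([q[1],q[2],q[3],q[0]]),o
def lever(v,rad): # point on lever
    a=.733-v;return PIV-U*rad*np.cos(a)+np.array([0,0,rad*np.sin(a)])
def Rt(tilt,sgn=-1): # tool x along sgn*Y, z down tilted: body leaning outwards
    z=-np.array([0,0,1])*np.cos(tilt)+U*np.sin(tilt);x=sgn*Y;return R.from_matrix(np.c_[x,np.cross(z,x),z])
def rel(grasp,Rw,P=None,Q=None):
    if P is None:P,Q,_=pose()
    tcp=np.asarray(grasp)+Rw.apply([0,0,.011])
    s=Q.inv().apply(tcp-P)*100;w=np.degrees((Q.inv()*Rw).as_rotvec());return np.r_[s,w].round(2).tolist()
def st():
    p,q,o=pose();print("t",round(o["t"],2),"tcp",p.round(4),"j",np.array(o["joint_positions"]).round(3),"F",o["wrist_force"].round(2),"M",o["wrist_torque"].round(3),"gap",round(o["finger_gap"]*95.1,1));print("tool",q.as_matrix().round(3).tolist())
E
python3 - <<'E'
from h import *
print(rel(lever(0,.09)+[0,0,.10],Rt(0)), onz("top",485,318,.14))
E
```

```text
[-35.32, -43.37, -9.68, -0.03, 0.05, -48.4] [ 0.31588304 -0.3661493   0.14      ]
```

Emit:
drive_tool(
  plan=[
    [0,0,-4,0,0,0],
    [0,0,-8,0,0,0],
    [0,0,-12,0,0,0],
    [0,0,-16,0,0,0],
    [0,0,-18,0,0,0],
  ],
)

```text
t: 0.52
position: [0.2549, -0.571, 0.3875]
ee_rot: [0.002, 0.839, -0.544, 0.002]
wrist_force: [-0.6, -0.4, 1.0]
finger_gap: 0.997
```

Emit:
drive_tool(
  plan=[
    [-2.6,-3.2,0,0,0,-4],
    [-5.2,-6.4,0,0,0,-8],
    [-7.8,-9.6,0,0,0,-12],
    [-10.4,-12.8,0,0,0,-16],
    [-13,-16,0,0,0,-20],
    [-15.6,-19.2,0,0,0,-24],
    [-18.2,-22.4,0,0,0,-28],
    [-20.8,-25.6,0,0,0,-32],
    [-23.4,-28.8,0,0,0,-36],
    [-26,-32,0,0,0,-40],
  ],
)

```text
t: 1.35
position: [0.4413, -0.2009, 0.3825]
ee_rot: [0.0, 0.975, -0.223, -0.0]
wrist_force: [1.4, -0.7, -1.0]
finger_gap: 1.001
```

```bash
python3 - <<'E'
from h import *
st();print(rel(lever(0,.09)+[0,0,.08],Rt(0)))
E
```

```text
t 1.35 tcp [ 0.4413 -0.2009  0.3825] j [-0.563  0.141  1.598 -0.     1.403 -0.114] F [ 1.42 -0.66 -1.03] M [-0.09  -0.095  0.021] gap 95.2
tool [[0.901, -0.435, -0.0], [-0.435, -0.901, 0.0], [-0.0, 0.0, -1.0]]
[0.27, -14.52, 10.32, 0.0, 0.01, -8.21]
```

Emit:
drive_tool(
  plan=[
    [0,-4,1,0,0,-4],
    [0,-8,2,0,0,-7],
    [0.2,-12,4,0,0,-8],
    [0.3,-14,7,0,0,-8.2],
    [0.3,-14.4,9,0,0,-8.2],
    [0.3,-14.4,9,0,0,-8.2],
    [0.3,-14.4,9,0,0,-8.2],
  ],
)

```text
t: 1.93
position: [0.5065, -0.0746, 0.2923]
ee_rot: [-0.0, 0.988, -0.154, -0.001]
wrist_force: [1.1, -0.6, -0.8]
finger_gap: 1.0
```

```bash
python3 - <<'E'
from h import *
st();print(rel(lever(0,.09),Rt(0)))
im=r.get_image("top");cv2.imwrite("pics/t1.png",im[:,:,::-1]);im2=r.get_image("scene");cv2.imwrite("pics/s1.png",im2[:,:,::-1])
a=cv2.resize(im2[170:310,220:380],None,fx=2.5,fy=2.5);b=cv2.resize(im[170:310,290:450],None,fx=2.5,fy=2.5);cv2.imwrite("pics/z2.png",np.hstack([a,b])[:,:,::-1])
E
```

```text
t 1.93 tcp [ 0.5065 -0.0746  0.2923] j [-0.275  0.243  1.701 -0.     1.199  0.034] F [ 1.13 -0.6  -0.78] M [ 0.03  -0.066 -0.012] gap 95.1
tool [[0.953, -0.304, -0.002], [-0.304, -0.953, 0.0], [-0.002, 0.0, -1.0]]
[-0.05, -0.33, 9.31, 0.02, 0.11, -0.15]
```

View pics/z2.png

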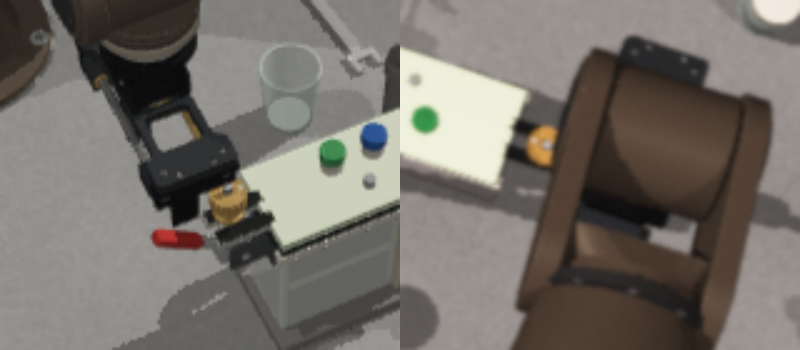

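Emit:
drive_tool(
  plan=[
    [0,-0.3,3,0,0,0],
    [0,-0.3,6,0,0,0],
    [0,-0.3,8.5,0,0,0],
    [0,-0.3,9.3,0,0,0],
    [0,-0.3,9.3,0,0,0],
    [0,-0.3,9.3,0,0,0],
  ],
  grip=5,
  squeeze=5,
)

```text
t: 2.53
position: [0.5083, -0.0726, 0.201]
ee_rot: [0.0, 0.988, -0.155, 0.001]
wrist_force: [-0.5, -0.3, -0.1]
finger_gap: 0.638
```

```bash
python3 - <<'E'
from h import *
st();print(rel(lever(0,.09),Rt(0)))
im2=r.get_image("scene")
cv2.imwrite("pics/z3.png",cv2.resize(im2[200:300,240:360],None,fx=5,fy=5,interpolation=2)[:,:,::-1])
E
```

```text
t 2.53 tcp [ 0.5083 -0.0726  0.201 ] j [-0.27   0.334  1.832 -0.     0.974  0.04 ] F [-0.52 -0.35 -0.09] M [ 0.01  -0.036  0.005] gap 60.7
tool [[0.952, -0.306, 0.002], [-0.306, -0.952, -0.001], [0.002, 0.0, -1.0]]
[-0.18, -0.08, 0.18, 0.0, -0.1, -0.25]
```

View pics/z3.png

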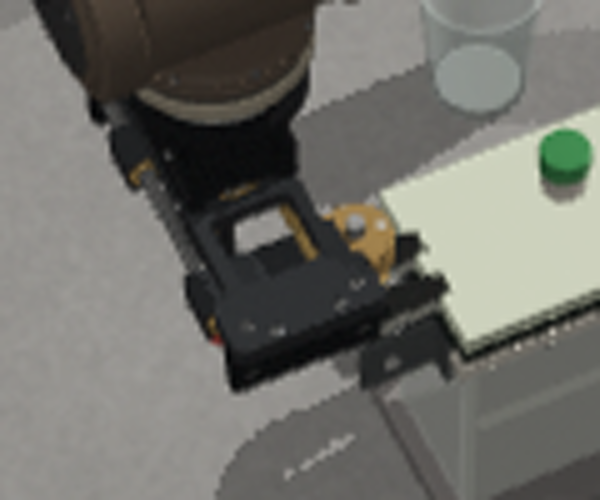

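Emit:
drive_tool(
  plan=[
    [-0.1,0,0.1,0,0,0],
    [-0.1,0,0.1,0,0,0],
    [-0.1,0,0.1,0,0,0],
    [-0.1,0,0.1,0,0,0],
    [-0.1,0,0.1,0,0,0],
    [-0.1,0,0.1,0,0,0],
    [-0.1,0,0.1,0,0,0],
    [-0.1,0,0.1,0,0,0],
    [-0.1,0,0.1,0,0,0],
  ],
  grip=0,
  squeeze=6,
)

```text
t: 3.33
position: [0.5071, -0.0717, 0.1987]
ee_rot: [0.0, 0.988, -0.154, 0.001]
wrist_force: [2.2, -0.3, 0.0]
finger_gap: 0.169
```

```bash
python3 - <<'E'
from h import *
st()
P=lever(0,.09)
for v in np.arange(0,1.7,.1): d=lever(v,.09)-P; print(round(v,2),"out(+toolY)",round(-d@U*100,2),"down(+toolZ)",round(-d[2]*100,2))
E
```

```text
t 3.33 tcp [ 0.5071 -0.0717  0.1987] j [-0.269  0.335  1.837 -0.     0.968  0.04 ] F [ 2.24 -0.25  0.04] M [-0.136 -0.635 -0.011] gap 16.0
tool [[0.952, -0.305, 0.001], [-0.305, -0.952, -0.0], [0.001, 0.0, -1.0]]
0.0 out(+toolY) 0.0 down(+toolZ) -0.0
0.1 out(+toolY) 0.57 down(+toolZ) 0.7
0.2 out(+toolY) 1.06 down(+toolZ) 1.45
0.3 out(+toolY) 1.48 down(+toolZ) 2.25
0.4 out(+toolY) 1.82 down(+toolZ) 3.08
0.5 out(+toolY) 2.07 down(+toolZ) 3.94
0.6 out(+toolY) 2.23 down(+toolZ) 4.83
0.7 out(+toolY) 2.31 down(+toolZ) 5.72
0.8 out(+toolY) 2.29 down(+toolZ) 6.62
0.9 out(+toolY) 2.19 down(+toolZ) 7.52
1.0 out(+toolY) 1.99 down(+toolZ) 8.4
1.1 out(+toolY) 1.71 down(+toolZ) 9.25
1.2 out(+toolY) 1.35 down(+toolZ) 10.07
1.3 out(+toolY) 0.9 down(+toolZ) 10.86
1.4 out(+toolY) 0.38 down(+toolZ) 11.59
1.5 out(+toolY) -0.21 down(+toolZ) 12.27
1.6 out(+toolY) -0.86 down(+toolZ) 12.88
```

Emit:
drive_tool(
  plan=[
    [0.1,0.57,0.7,0,0,0],
    [0.1,1.06,1.45,0,0,0],
    [0.1,1.48,2.25,0,0,0],
    [0.1,1.82,3.08,0,0,0],
    [0.1,2.07,3.94,0,0,0],
  ],
)

```text
t: 3.75
position: [0.5007, -0.0921, 0.158]
ee_rot: [0.0, 0.988, -0.154, -0.001]
wrist_force: [-1.1, -0.2, 1.5]
finger_gap: 0.167
```

```bash
python3 - <<'E'
from h import *
st()
E
```

```text
t 3.75 tcp [ 0.5007 -0.0921  0.158 ] j [-3.120e-01  3.840e-01  1.891e+00 -0.000e+00  8.680e-01 -1.000e-03] F [-1.1  -0.25  1.51] M [0.142 0.226 0.037] gap 15.9
tool [[0.952, -0.305, -0.001], [-0.305, -0.952, 0.0], [-0.001, 0.0, -1.0]]
```

Emit:
drive_tool(
  plan=[
    [0,0.16,0.89,0,0,0],
    [0,0.24,1.78,0,0,0],
    [0,0.22,2.68,0,0,0],
    [0,0.2,2.95,0,0,0],
    [0,0.2,2.95,0,0,0],
    [0,0.2,2.95,0,0,0],
  ],
)

```text
t: 4.25
position: [0.5003, -0.0935, 0.1292]
ee_rot: [0.0, 0.988, -0.154, -0.001]
wrist_force: [-4.0, -2.7, -3.2]
finger_gap: 0.168
```

```bash
python3 - <<'E'
from h import *
st()
p,q,o=pose();g=p-q.apply([0,0,.011])-PIV;print("v",.733-np.arctan2(g[2],-g@U),"rad",np.hypot(g[2],g@U),"y",g@Y)
im2=r.get_image("scene")
cv2.imwrite("pics/z4.png",cv2.resize(im2[200:300,240:360],None,fx=5,fy=5,interpolation=2)[:,:,::-1])
E
```

```text
t 4.25 tcp [ 0.5003 -0.0935  0.1292] j [-3.140e-01  4.240e-01  1.921e+00 -1.000e-03  7.970e-01 -4.000e-03] F [-4.03 -2.68 -3.22] M [-0.593  0.694  0.062] gap 16.0
tool [[0.953, -0.305, -0.001], [-0.305, -0.953, -0.0], [-0.001, 0.001, -1.0]]
v 0.8412161673749561 rad 0.0905882287458793 y -0.0005165552811777743
```

View pics/z4.png

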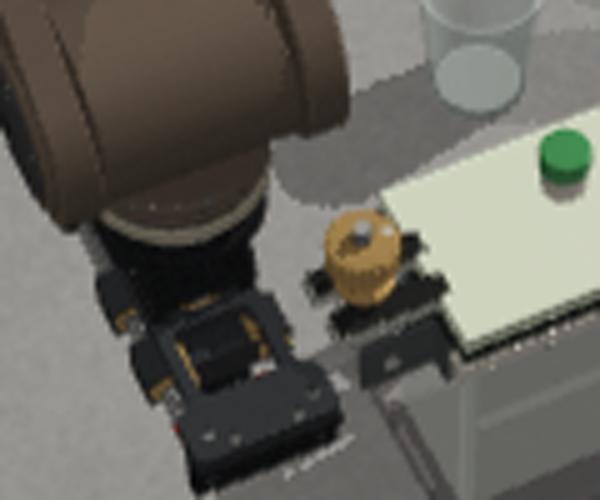

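Emit:
drive_tool(
  plan=[
    [-0.1,0,-0.05,0,0,0],
    [-0.1,0,0,0,0,0],
    [-0.1,0,0,0,0,0],
    [-0.1,0,0,0,0,0],
  ],
  grip=6,
)

```text
t: 4.63
position: [0.5002, -0.0931, 0.13]
ee_rot: [0.0, 0.988, -0.154, 0.001]
wrist_force: [-0.2, -0.4, -0.8]
finger_gap: 0.393
```

Emit:
drive_tool(
  plan=[
    [0,0,-2,0,0,0],
    [0,0,-6,0,0,-5],
    [0,0,-10,0,0,-12],
    [0,0,-14,0,0,-19],
    [0,0,-17,0,0,-26],
    [0,-1,-18,0,0,-33],
    [0,-2,-18,0,0,-40],
    [0,-3,-18,0,0,-47],
    [0,-4,-18,0,0,-54],
    [0,-5,-18,0,0,-61],
  ],
)

```text
t: 5.47
position: [0.5152, -0.045, 0.31]
ee_rot: [0.0, 0.928, 0.371, 0.0]
wrist_force: [0.3, -0.2, 0.5]
finger_gap: 0.629
```

```bash
python3 - <<'E'
from h import *
st()
im2=r.get_image("scene");cv2.imwrite("pics/s5.png",im2[:,:,::-1])
cv2.imwrite("pics/z5.png",cv2.resize(im2[200:300,240:360],None,fx=5,fy=5,interpolation=2)[:,:,::-1])
im=r.get_image("top");cv2.imwrite("pics/t5.png",im[:,:,::-1])
E
```

```text
t 5.47 tcp [ 0.5152 -0.045   0.31  ] j [-0.215  0.236  1.662  0.     1.242 -0.976] F [ 0.33 -0.19  0.54] M [ 0.055 -0.148  0.017] gap 59.8
tool [[0.724, 0.69, 0.001], [0.69, -0.724, -0.0], [0.001, 0.001, -1.0]]
```

View pics/z5.png

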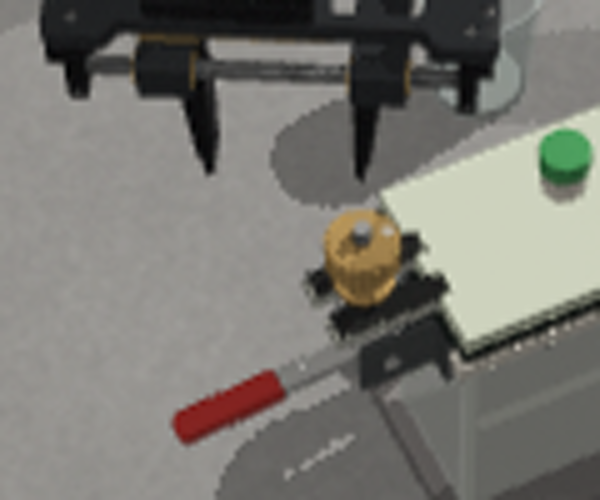

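```bash
python3 - <<'E'
from h import *
N=PIV-.0067*U
for z in(.232,.2365,.241): print(z,proj("scene",[N[0],N[1],z]))
print("initial model",proj("scene",[*(PIV-.01*U)[:2],.244]),proj("top",[*(PIV-.01*U)[:2],.244]))
yaw=np.radians(142);x=np.array([np.cos(yaw),np.sin(yaw),0]);z=np.array([0,0,-1.])
Rw=R.from_matrix(np.c_[x,np.cross(z,x),z]);print(rel([N[0],N[1],.31],Rw))
E
```

```text
0.232 [311.11852646 249.1407182 ]
0.2365 [311.08024374 248.02588737]
0.241 [311.04173855 246.90457836]
initial model [309.70836813 246.6717152 ] [348.22125881 228.14356743]
[2.82, -1.56, 1.08, 0.04, -0.01, -98.55]
```

Emit:
drive_tool(
  plan=[
    [0.5,0,0,0,0,-7],
    [1,-0.5,0,0,0,-14],
    [1.5,-1,0,0,0,-21],
    [2,-1.2,0,0,0,-28],
    [2.4,-1.5,0,0,0,-35],
    [2.8,-1.6,0,0,0,-42],
    [2.8,-1.6,0,0,0,-49],
    [2.8,-1.6,0,0,0,-56],
    [2.8,-1.6,0,0,0,-63],
    [2.8,-1.6,0,0,0,-70],
  ],
)

```text
t: 6.4
position: [0.5244, -0.0151, 0.3097]
ee_rot: [0.0, 0.55, 0.835, 0.0]
wrist_force: [0.6, -0.0, -0.4]
finger_gap: 0.629
```

Emit:
drive_tool(
  plan=[
    [0,0,0,0,0,-7],
    [0,0,0,0,0,-14],
    [0,0,0,0,0,-21],
    [0,0,0,0,0,-28],
    [0,0,0,0,0,-28],
    [0,0,0,0,0,-28],
  ],
)

```text
t: 6.9
position: [0.5244, -0.015, 0.3097]
ee_rot: [0.0, 0.335, 0.942, -0.0]
wrist_force: [-0.4, -0.1, 0.4]
finger_gap: 0.633
```

```bash
python3 - <<'E'
from h import *
st()
p,q,o=pose();print(q.inv().apply(np.array([.5254,-.0134,.218])-p)*100)
E
```

```text
t 6.9 tcp [ 0.5244 -0.015   0.3097] j [-0.155  0.249  1.646 -0.     1.246 -2.613] F [-0.38 -0.08  0.43] M [ 0.137 -0.103  0.022] gap 60.2
tool [[-0.776, 0.631, 0.0], [0.631, 0.776, -0.0], [-0.0, 0.0, -1.0]]
[0.02458424 0.19173488 9.16692041]
```

Emit:
drive_tool(
  plan=[
    [0,0.2,3,0,0,0],
    [0,0.2,6,0,0,0],
    [0,0.2,8,0,0,0],
    [0,0.2,9.1,0,0,0],
    [0,0.2,9.1,0,0,0],
    [0,0.2,9.1,0,0,0],
  ],
)

```text
t: 7.4
position: [0.5257, -0.0133, 0.2187]
ee_rot: [-0.0, 0.334, 0.943, -0.0]
wrist_force: [0.1, -0.0, -0.1]
finger_gap: 0.631
```

Emit:
drive_tool(
  plan=[
    [0,0,0,0,0,0],
    [0,0,0,0,0,0],
    [0,0,0,0,0,0],
    [0,0,0,0,0,0],
    [0,0,0,0,0,0],
    [0,0,0,0,0,0],
  ],
  grip=0,
  squeeze=12,
)

```text
t: 7.9
position: [0.5257, -0.013, 0.2191]
ee_rot: [0.0, 0.332, 0.943, 0.0]
wrist_force: [-1.5, 0.6, 4.4]
finger_gap: 0.351
```

```bash
python3 - <<'E'
from h import *
st()
im2=r.get_image("scene")
cv2.imwrite("pics/z6.png",cv2.resize(im2[200:300,240:360],None,fx=5,fy=5,interpolation=2)[:,:,::-1])
st()
E
```

```text
t 7.9 tcp [ 0.5257 -0.013   0.2191] j [-0.15   0.332  1.779  0.     1.03  -2.616] F [-1.54  0.57  4.41] M [0.395 0.221 0.002] gap 33.4
tool [[-0.78, 0.626, 0.0], [0.626, 0.78, 0.0], [-0.0, 0.0, -1.0]]
t 7.95 tcp [ 0.5256 -0.013   0.219 ] j [-0.151  0.332  1.779  0.     1.03  -2.616] F [-1.43  1.75  5.15] M [ 0.393  0.27  -0.013] gap 33.1
tool [[-0.78, 0.626, 0.0], [0.626, 0.78, 0.0], [-0.0, 0.0, -1.0]]
```

View pics/z6.png

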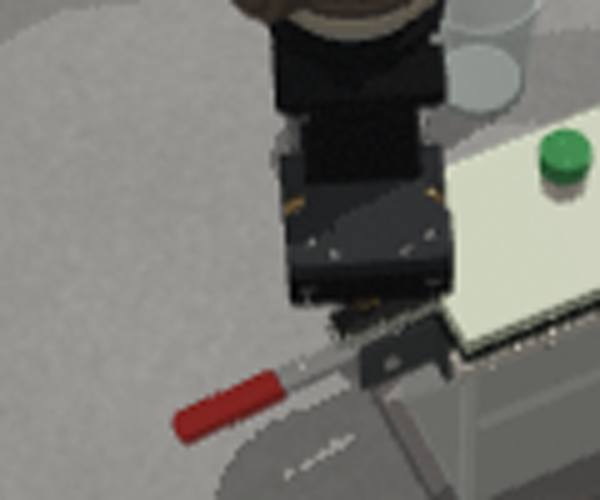

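Emit:
drive_tool(
  plan=[
    [0,0,0.02,0,0,7],
    [0,0,0.03,0,0,14],
    [0,0,0.05,0,0,21],
    [0,0,0.06,0,0,28],
    [0,0,0.08,0,0,35],
    [0,0,0.09,0,0,42],
    [0,0,0.11,0,0,49],
    [0,0,0.12,0,0,56],
  ],
)

```text
t: 8.62
position: [0.5255, -0.0127, 0.2178]
ee_rot: [-0.0, 0.738, 0.675, 0.0]
wrist_force: [-2.5, 3.9, 4.1]
finger_gap: 0.349
```

```bash
python3 - <<'E'
from h import *
st()
for i in range(4):
    r.get_image("scene") if i<3 else None
    o=r.observe();print(o["t"],o["wrist_torque"].round(3),o["wrist_force"].round(2))
E
```

```text
t 8.62 tcp [ 0.5255 -0.0127  0.2178] j [-1.500e-01  3.330e-01  1.781e+00  1.000e-03  1.027e+00 -1.632e+00] F [-2.53  3.92  4.05] M [0.831 0.266 0.009] gap 33.2
tool [[0.089, 0.996, 0.0], [0.996, -0.089, 0.001], [0.001, -0.0, -1.0]]
8.6667 [ 0.711  0.266 -0.045] [-2.53  3.83  4.38]
8.7167 [0.742 0.309 0.05 ] [-2.36  3.34  4.99]
8.7667 [ 0.775  0.286 -0.087] [-2.4   3.27  5.52]
8.7667 [ 0.775  0.286 -0.087] [-2.4   3.27  5.52]
```

Emit:
drive_tool(
  plan=[
    [0.05,0,0.02,0,0,7],
    [0.1,0,0.03,0,0,14],
    [0.1,0,0.05,0,0,21],
    [0.1,0,0.06,0,0,26],
    [0.1,0,0.06,0,0,26],
  ],
)

```text
t: 9.18
position: [0.5256, -0.0123, 0.2172]
ee_rot: [0.0, 0.871, 0.492, -0.0]
wrist_force: [-3.6, 0.1, 4.4]
finger_gap: 0.352
```

```bash
cat >> h.py <<'E'
def feel(n=6):
    a=[]
    for i in range(n):
        im=r.get_image("scene");o=r.observe();a.append(np.r_[o["wrist_torque"],o["wrist_force"]])
    a=np.array(a);print("M",a[:,:3].mean(0).round(3),"sd",a[:,2].std().round(3),"F",a[:,3:].mean(0).round(2));st();return im
def zoom(im,name):cv2.imwrite("pics/"+name,cv2.resize(im[200:300,240:360],None,fx=5,fy=5,interpolation=2)[:,:,::-1])
E
python3 -c "
from h import *
feel()"
```

```text
M [ 0.004  0.39  -0.037] sd 0.034 F [-2.85  0.11  5.2 ]
t 9.48 tcp [ 0.5256 -0.0123  0.2172] j [-0.149  0.334  1.782 -0.     1.026 -1.183] F [-3.54 -0.79  4.88] M [ 0.035  0.391 -0.106] gap 33.6
tool [[0.511, 0.859, -0.0], [0.859, -0.511, -0.0], [-0.0, 0.0, -1.0]]
```

Emit:
drive_tool(
  plan=[
    [0,0.03,0.02,0,0,7],
    [0,0.05,0.03,0,0,14],
    [0,0.05,0.04,0,0,20],
    [0,0.05,0.04,0,0,20],
  ],
)

```text
t: 9.82
position: [0.5258, -0.0122, 0.2167]
ee_rot: [-0.0, 0.943, 0.333, -0.0]
wrist_force: [-3.8, 1.3, 5.3]
finger_gap: 0.353
```

```bash
python3 -c "
from h import *
feel()"
```

```text
M [ 0.25   0.615 -0.041] sd 0.021 F [-3.99  1.46  6.06]
t 10.12 tcp [ 0.5258 -0.0122  0.2168] j [-0.149  0.335  1.781  0.     1.026 -0.834] F [-4.37  0.8   5.96] M [ 0.293  0.612 -0.022] gap 33.7
tool [[0.774, 0.633, -0.001], [0.633, -0.774, 0.0], [-0.0, -0.0, -1.0]]
```

Emit:
drive_tool(
  plan=[
    [0,0,0.02,0,0,7],
    [0,0,0.03,0,0,14],
    [0,0,0.04,0,0,20],
    [0,0,0.04,0,0,20],
  ],
)

```text
t: 10.45
position: [0.5259, -0.0121, 0.2163]
ee_rot: [-0.0, 0.986, 0.164, -0.0]
wrist_force: [-2.8, 2.1, 5.5]
finger_gap: 0.35
```

```bash
python3 -c "
from h import *
zoom(feel(),'z7.png')"
```

```text
M [ 0.367  0.533 -0.047] sd 0.019 F [-3.35  2.28  5.43]
t 10.75 tcp [ 0.5259 -0.0122  0.2163] j [-0.149  0.336  1.782  0.     1.025 -0.485] F [-3.18  2.64  6.05] M [ 0.333  0.513 -0.019] gap 33.3
tool [[0.944, 0.33, -0.0], [0.33, -0.944, 0.0], [-0.0, -0.0, -1.0]]
```

Emit:
drive_tool(
  plan=[
    [-0.05,0,0.01,0,0,7],
    [-0.1,0,0.02,0,0,14],
    [-0.1,0,0.03,0,0,20],
    [-0.1,0,0.03,0,0,20],
  ],
)

```text
t: 11.08
position: [0.5257, -0.0123, 0.2159]
ee_rot: [-0.0, 1.0, -0.009, 0.001]
wrist_force: [2.1, 4.5, 2.3]
finger_gap: 0.352
```

```bash
python3 -c "
from h import *
feel()"
```

```text
M [ 0.94  -0.498 -0.037] sd 0.031 F [2.21 4.82 1.96]
t 11.38 tcp [ 0.5257 -0.0123  0.2159] j [-1.500e-01  3.350e-01  1.784e+00  1.000e-03  1.022e+00 -1.410e-01] F [2.01 5.13 2.02] M [ 0.937 -0.506 -0.059] gap 33.1
tool [[1.0, -0.009, 0.001], [-0.009, -1.0, 0.001], [0.001, -0.001, -1.0]]
```

Emit:
drive_tool(
  plan=[
    [0,0,0.02,0,0,7],
    [0,0,0.03,0,0,14],
    [0,0,0.04,0,0,20],
    [0,0,0.04,0,0,20],
  ],
)

```text
t: 11.72
position: [0.5258, -0.0124, 0.2155]
ee_rot: [-0.0, 0.983, -0.181, 0.001]
wrist_force: [2.3, 4.3, 0.4]
finger_gap: 0.353
```

```bash
python3 -c "
from h import *
zoom(feel(),'z7.png')"
```

```text
M [ 0.948 -0.566 -0.034] sd 0.028 F [2.75 4.92 1.52]
t 12.02 tcp [ 0.5258 -0.0124  0.2155] j [-1.500e-01  3.360e-01  1.784e+00  1.000e-03  1.020e+00  2.080e-01] F [2.47 4.99 1.63] M [ 0.977 -0.587 -0.042] gap 33.5
tool [[0.937, -0.35, 0.001], [-0.35, -0.937, 0.001], [0.001, -0.001, -1.0]]
```

View pics/z7.png

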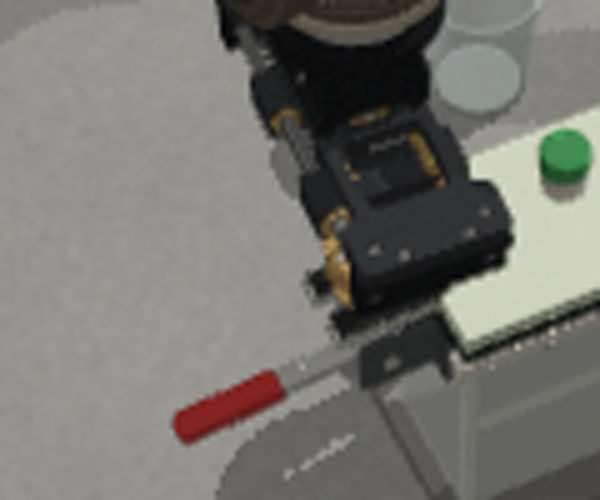

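Emit:
drive_tool(
  plan=[
    [0,-0.05,0.02,0,0,7],
    [0,-0.08,0.03,0,0,14],
    [0,-0.08,0.04,0,0,20],
    [0,-0.08,0.04,0,0,20],
  ],
)

```text
t: 12.35
position: [0.526, -0.0121, 0.2151]
ee_rot: [-0.0, 0.937, -0.349, 0.001]
wrist_force: [3.4, 0.8, 2.0]
finger_gap: 0.356
```

```bash
python3 -c "
from h import *
feel()"
```

```text
M [ 0.179 -0.681  0.   ] sd 0.019 F [3.6  0.69 2.47]
t 12.65 tcp [ 0.5259 -0.0121  0.2151] j [-0.149  0.336  1.784 -0.     1.02   0.56 ] F [4.72 0.35 2.68] M [ 0.093 -0.758  0.   ] gap 33.2
tool [[0.759, -0.651, 0.001], [-0.651, -0.759, -0.0], [0.001, -0.0, -1.0]]
```

Emit:
drive_tool(
  plan=[
    [0,0,0.02,0,0,7],
    [0,0,0.03,0,0,14],
    [0,0,0.04,0,0,20],
    [0,0,0.04,0,0,20],
  ],
)

```text
t: 12.98
position: [0.5259, -0.0122, 0.2146]
ee_rot: [-0.0, 0.862, -0.507, 0.001]
wrist_force: [5.5, -0.0, 1.4]
finger_gap: 0.352
```

```bash
python3 -c "
from h import *
feel()"
```

```text
M [-0.094 -0.993 -0.022] sd 0.029 F [4.97 0.13 1.5 ]
t 13.28 tcp [ 0.5259 -0.0122  0.2146] j [-0.149  0.337  1.785 -0.     1.019  0.907] F [ 5.1  -0.09  1.9 ] M [-0.09  -0.964 -0.053] gap 33.5
tool [[0.493, -0.87, 0.001], [-0.87, -0.493, -0.0], [0.001, -0.001, -1.0]]
```

Emit:
drive_tool(
  plan=[
    [0.02,-0.04,0.02,0,0,7],
    [0.04,-0.07,0.03,0,0,14],
    [0.04,-0.07,0.04,0,0,20],
    [0.04,-0.07,0.04,0,0,20],
  ],
)

```text
t: 13.62
position: [0.5262, -0.0122, 0.2141]
ee_rot: [0.0, 0.762, -0.648, 0.0]
wrist_force: [2.5, -1.6, 1.7]
finger_gap: 0.349
```

```bash
python3 -c "
from h import *
feel()"
```

```text
M [-0.429 -0.345  0.021] sd 0.02 F [ 2.01 -2.02  2.99]
t 13.92 tcp [ 0.5262 -0.0122  0.2142] j [-0.148  0.338  1.784 -0.     1.019  1.258] F [ 1.49 -2.78  3.17] M [-0.519 -0.302  0.029] gap 33.4
tool [[0.164, -0.987, -0.0], [-0.987, -0.164, -0.0], [0.0, 0.0, -1.0]]
```

Emit:
drive_tool(
  plan=[
    [0,0,0.02,0,0,7],
    [0,0,0.03,0,0,14],
    [0,0,0.04,0,0,20],
    [0,0,0.04,0,0,20],
  ],
)

```text
t: 14.25
position: [0.5262, -0.0123, 0.2137]
ee_rot: [-0.0, -0.637, 0.771, -0.0]
wrist_force: [1.5, -3.9, 2.4]
finger_gap: 0.35
```

```bash
python3 -c "
from h import *
zoom(feel(),'z8.png')"
```

```text
M [-0.892 -0.236 -0.006] sd 0.02 F [ 1.39 -4.89  2.88]
t 14.55 tcp [ 0.5263 -0.0122  0.2137] j [-1.480e-01  3.390e-01  1.784e+00 -1.000e-03  1.018e+00  1.607e+00] F [ 0.88 -5.99  1.97] M [-0.958 -0.251 -0.011] gap 33.4
tool [[-0.184, -0.983, -0.0], [-0.983, 0.184, -0.0], [0.0, 0.0, -1.0]]
```

View pics/z8.png

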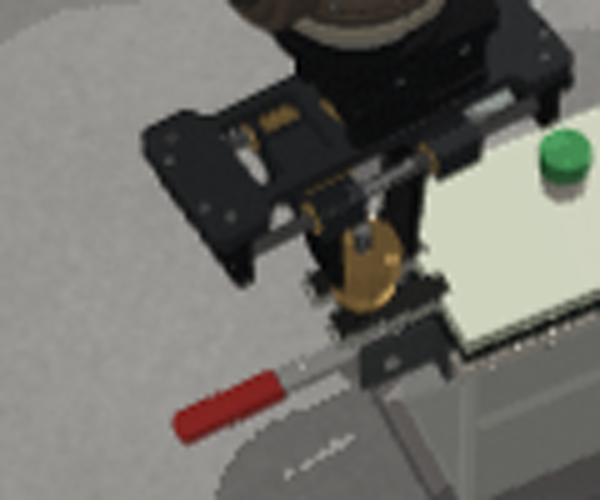

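```bash
python3 - <<'E'
from h import *
im=r.get_image("scene");a=cv2.cvtColor(cv2.imread("pics/s5.png"),cv2.COLOR_BGR2RGB)
f=lambda i:cv2.resize(i[235:275,295:335],None,fx=10,fy=10,interpolation=cv2.INTER_NEAREST)
cv2.imwrite("pics/z9.png",np.hstack([f(a),f(im)])[:,:,::-1])
E
```

```text
(no output)
```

View pics/z9.png

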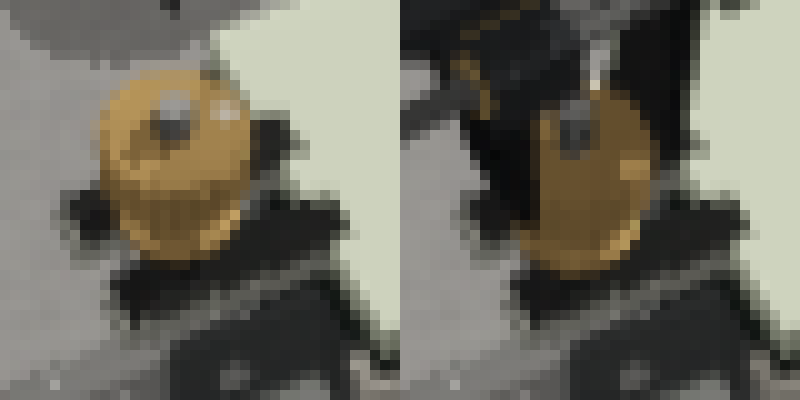

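Emit:
drive_tool(
  plan=[
    [0.05,0,0.02,0,0,7],
    [0.08,0,0.03,0,0,14],
    [0.08,0,0.03,0,0,14],
  ],
)

```text
t: 14.85
position: [0.5262, -0.0125, 0.2134]
ee_rot: [0.0, -0.538, 0.843, 0.0]
wrist_force: [2.5, -1.4, 3.4]
finger_gap: 0.349
```

```bash
python3 -c "
from h import *
feel()"
```

```text
M [-0.069 -0.378 -0.014] sd 0.031 F [ 2.32 -0.56  2.56]
t 15.15 tcp [ 0.5262 -0.0126  0.2134] j [-0.15   0.339  1.785  0.     1.017  1.85 ] F [ 1.45 -0.32  2.24] M [ 0.031 -0.419  0.051] gap 33.5
tool [[-0.416, -0.909, 0.0], [-0.909, 0.416, 0.0], [-0.0, -0.0, -1.0]]
```

Emit:
drive_tool(
  plan=[
    [0,0,0.02,0,0,7],
    [0,0,0.03,0,0,14],
    [0,0,0.03,0,0,14],
  ],
)

```text
t: 15.4
position: [0.5262, -0.0127, 0.2131]
ee_rot: [0.0, -0.431, 0.902, 0.0]
wrist_force: [2.4, -0.3, 2.9]
finger_gap: 0.354
```

```bash
python3 -c "
from h import *
zoom(feel(),'z10.png')"
```

```text
M [ 0.026 -0.347 -0.009] sd 0.016 F [ 1.85 -0.48  2.45]
t 15.7 tcp [ 0.5261 -0.0127  0.2131] j [-0.15   0.339  1.786  0.     1.017  2.095] F [2.34 1.22 2.1 ] M [ 0.071 -0.369 -0.011] gap 33.4
tool [[-0.624, -0.782, -0.0], [-0.782, 0.624, 0.0], [0.0, 0.0, -1.0]]
```

```bash
cat >> h.py <<'E'
def red(im):
    hsv=cv2.cvtColor(im,cv2.COLOR_RGB2HSV);m=cv2.inRange(hsv,(0,170,60),(6,255,255))[230:300,255:325];y,x=np.nonzero(m);print("red",len(x),x.mean().round(2)+255,y.mean().round(2)+230)
E
python3 -c "
from h import *
red(cv2.imread('pics/s5.png')[:,:,::-1].copy());red(r.get_image('scene'))"
```

```text
red 125 285.08 280.78
red 125 285.08 280.78
```

Emit:
drive_tool(
  plan=[
    [0,0,0.02,0,0,7],
    [0,0,0.03,0,0,14],
    [0,0,0.03,0,0,14],
  ],
)

```text
t: 16.0
position: [0.5262, -0.0129, 0.2129]
ee_rot: [-0.0, -0.317, 0.948, -0.0]
wrist_force: [1.5, -1.1, 4.9]
finger_gap: 0.351
```

```bash
python3 -c "
from h import *
red(feel())"
```

```text
M [-0.103 -0.182 -0.041] sd 0.03 F [ 0.54 -1.86  5.08]
t 16.3 tcp [ 0.5262 -0.0128  0.2129] j [-0.15   0.34   1.786 -0.     1.016  2.338] F [ 0.99 -1.91  5.23] M [-0.104 -0.181 -0.032] gap 33.5
tool [[-0.794, -0.608, 0.0], [-0.608, 0.794, -0.0], [0.0, -0.0, -1.0]]
red 124 285.0 280.81
```

Emit:
drive_tool(
  plan=[
    [0,0,0.01,0,0,5],
    [0,0,0.02,0,0,10],
    [0,0,0.02,0,0,10],
  ],
)

```text
t: 16.55
position: [0.5261, -0.0129, 0.2129]
ee_rot: [0.0, -0.235, 0.972, -0.0]
wrist_force: [1.2, -2.5, 6.5]
finger_gap: 0.348
```

```bash
python3 -c "
from h import *
im=feel();red(im);cv2.imwrite('pics/s11.png',im[:,:,::-1]);zoom(im,'z11.png')"
```

```text
M [-0.163 -0.028 -0.107] sd 0.016 F [-0.12 -1.41  6.75]
t 16.85 tcp [ 0.5262 -0.0129  0.2129] j [-0.15   0.34   1.786 -0.     1.016  2.513] F [-0.03 -1.21  6.54] M [-0.188 -0.019 -0.122] gap 33.5
tool [[-0.887, -0.461, 0.0], [-0.461, 0.887, -0.0], [-0.0, -0.0, -1.0]]
red 124 285.0 280.81
```

View pics/z11.png

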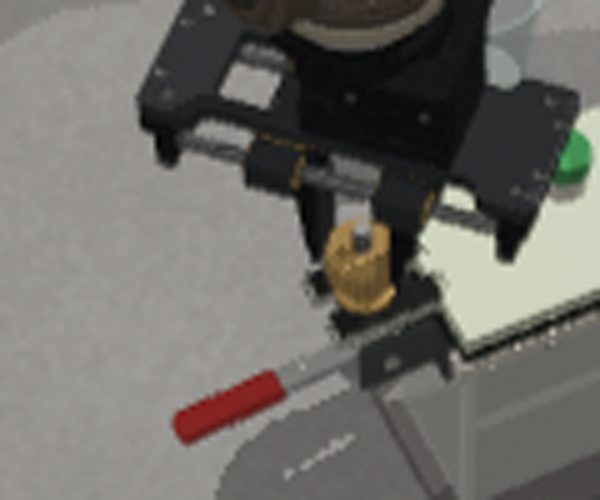

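Emit:
drive_tool(
  plan=[
    [0,0,0,0,0,0],
    [0,0,0,0,0,0],
    [0,0,0,0,0,0],
    [0,0,0,0,0,0],
  ],
  grip=6.5,
)

```text
t: 17.18
position: [0.5259, -0.0127, 0.2122]
ee_rot: [-0.0, -0.236, 0.972, 0.0]
wrist_force: [0.8, 0.8, 0.9]
finger_gap: 0.575
```

Emit:
drive_tool(
  plan=[
    [0,0,-3,0,0,-4],
    [0,0,-7,0,0,-10],
    [0,0,-9,0,0,-17],
    [0,0,-9,0,0,-24],
    [0,0,-9,0,0,-31],
    [0,0,-9,0,0,-38],
    [0,0,-9,0,0,-45],
    [0,0,-9,0,0,-52],
    [0,0,-9,0,0,-59],
    [0,0,-9,0,0,-66],
  ],
)

```text
t: 18.02
position: [0.526, -0.0127, 0.3024]
ee_rot: [0.0, 0.729, -0.684, -0.0]
wrist_force: [0.8, -0.5, 0.7]
finger_gap: 0.683
```

```bash
python3 -c "
from h import *
st();im=r.get_image('scene');red(im);zoom(im,'z12.png')
for t in(0,.35):print(rel(lever(.82,.09)+np.array([0,0,.12])-U*.05,Rt(t)))"
```

```text
t 18.02 tcp [ 0.526  -0.0127  0.3024] j [-0.15   0.257  1.654 -0.     1.231  1.357] F [ 0.78 -0.49  0.72] M [0.019 0.027 0.022] gap 64.9
tool [[0.064, -0.998, -0.001], [-0.998, -0.064, 0.0], [-0.0, 0.001, -1.0]]
red 125 285.08 280.78
[12.47, 5.03, 5.12, 0.03, 0.03, -68.29]
[12.12, 4.89, 5.05, 17.64, -11.92, -67.56]
```

View pics/z12.png

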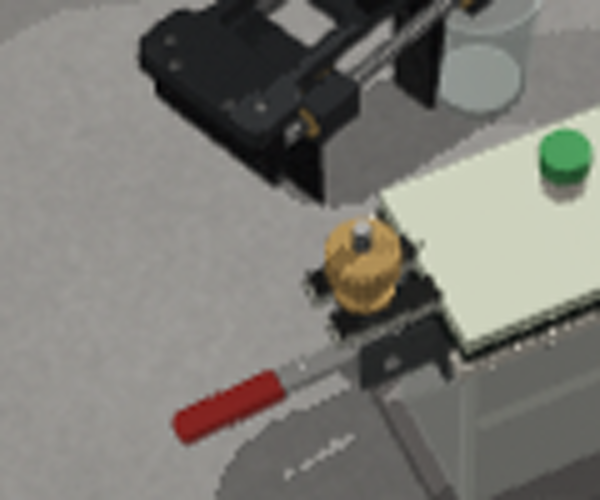

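Emit:
drive_tool(
  plan=[
    [2,0.5,0,0,0,-7],
    [4,1.5,0,0,0,-14],
    [6,2.5,0,0,0,-21],
    [8,3.5,0,0,0,-28],
    [10,4,0,0,0,-35],
    [12,5,1,0,0,-42],
    [12.4,5,2,0,0,-49],
    [12.4,5,3,0,0,-56],
    [12.4,5,4,0,0,-63],
    [12.4,5,5,0,0,-68.3],
  ],
)

```text
t: 18.9
position: [0.4831, -0.1396, 0.252]
ee_rot: [-0.0, 0.987, -0.159, -0.0]
wrist_force: [0.9, 0.5, 0.0]
finger_gap: 0.685
```

```bash
python3 -c "
from h import *
st();print(rel(lever(.835,.09)+Rt(.35).apply([0,0,-.08]),Rt(.35)))"
```

```text
t 18.9 tcp [ 0.4831 -0.1396  0.252 ] j [-0.413  0.264  1.784  0.     1.094 -0.094] F [0.85 0.53 0.  ] M [-0.026 -0.128  0.002] gap 65.1
tool [[0.95, -0.313, -0.0], [-0.313, -0.95, 0.0], [-0.0, -0.0, -1.0]]
[0.17, -2.6, 4.63, 20.05, -0.1, -0.71]
```

Emit:
drive_tool(
  plan=[
    [0.1,0,0,5,0,0],
    [0.1,-1,1,10,0,-0.7],
    [0.1,-2,2,16,0,-0.7],
    [0.2,-2.6,3.5,20,0,-0.7],
    [0.2,-2.6,4.6,20,0,-0.7],
    [0.2,-2.6,4.6,20,0,-0.7],
    [0.2,-2.6,4.6,20,0,-0.7],
  ],
  grip=5,
)

```text
t: 19.48
position: [0.4933, -0.1155, 0.2064]
ee_rot: [-0.171, 0.973, -0.153, 0.027]
wrist_force: [-0.5, -0.7, 0.6]
finger_gap: 0.527
```

```bash
python3 -c "
from h import *
st();print(rel(lever(.835,.09),Rt(.35)))
im=r.get_image('scene');zoom(im,'z13.png')"
```

```text
t 19.48 tcp [ 0.4933 -0.1155  0.2064] j [-0.552  0.341  1.858  0.39   1.062 -0.452] F [-0.45 -0.68  0.55] M [-0.227 -0.01   0.014] gap 50.1
tool [[0.952, -0.288, 0.105], [-0.307, -0.895, 0.325], [0.0, -0.342, -0.94]]
[-0.06, 0.03, 8.07, 0.07, -0.13, -0.28]
```

View pics/z13.png

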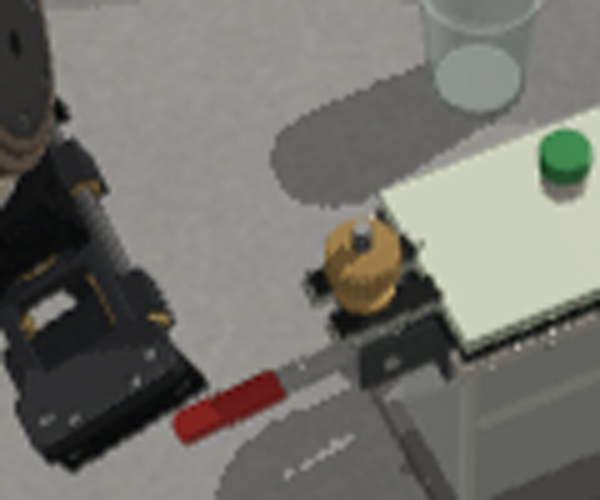

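Tilt works (joint 4 at 0.39), and the gripper lines up with the lever. I'll advance and pinch.

Emit:
drive_tool(
  plan=[
    [0,0,3,0,0,0],
    [0,0,6,0,0,0],
    [0,0,8,0,0,0],
    [0,0,8,0,0,0],
    [0,0,8,0,0,0],
  ],
)

```text
t: 19.95
position: [0.5022, -0.0891, 0.1321]
ee_rot: [-0.171, 0.973, -0.151, 0.028]
wrist_force: [0.1, -0.1, 0.5]
finger_gap: 0.525
```

Emit:
drive_tool(
  plan=[
    [0,0,0,0,0,0],
    [0,0,0,0,0,0],
    [0,0,0,0,0,0],
    [0,0,0,0,0,0],
    [0,0,0,0,0,0],
    [0,0,0,0,0,0],
  ],
  grip=0,
  squeeze=8,
)

```text
t: 20.45
position: [0.5018, -0.0895, 0.1317]
ee_rot: [-0.171, 0.973, -0.152, 0.028]
wrist_force: [-8.3, 0.7, 2.6]
finger_gap: 0.165
```

```bash
cat >> h.py <<'E'
def vv():
    p,q,o=pose();g=p-q.apply([0,0,.011])-PIV;v=.733-np.arctan2(g[2],-g@U);a=.733-v
    n=-U*np.sin(a)*1.0+np.array([0,0,-np.cos(a)]) # closing dir: (out sin a, up -cos a)
    F=np.array(o["wrist_force"]);l=-U*np.cos(a)+np.array([0,0,np.sin(a)])
    print("v",v.round(4),"rad",np.hypot(g[2],g@U).round(4),"y",(g@Y).round(4),"Fpush",(-F@n).round(2),"Falong",(F@l).round(2),"Fy",(F@Y).round(2),"t",round(o["t"],2));return v
def path(vs,rad=.09,tilt=None):
    p,q,o=pose()
    g=p-q.apply([0,0,.011]);v0=.733-np.arctan2((g-PIV)[2],-(g-PIV)@U);rad=np.hypot((g-PIV)[2],(g-PIV)@U)
    for v in vs:
        d=q.inv().apply(lever(v,rad)-lever(v0,rad))*100;print(round(v,3),d.round(2))
E
python3 -c "
from h import *
st();vv();path(np.arange(.4,1.75,.05))"
```

```text
t 20.45 tcp [ 0.5018 -0.0895  0.1317] j [-0.499  0.441  1.945  0.454  0.874 -0.504] F [-8.27  0.71  2.63] M [-0.143  1.369  0.51 ] gap 15.7
tool [[0.952, -0.286, 0.106], [-0.305, -0.895, 0.325], [0.002, -0.342, -0.94]]
v 0.8214 rad 0.0899 y -0.0007 Fpush 2.78 Falong 1.58 Fy 8.1 t 20.45
0.4 [ 0.01 -1.71 -3.35]
0.45 [ 0.01 -1.43 -2.99]
0.5 [ 0.01 -1.18 -2.62]
0.55 [ 0.01 -0.94 -2.24]
0.6 [ 0.   -0.72 -1.85]
0.65 [ 0.   -0.52 -1.45]
0.7 [ 0.   -0.34 -1.03]
0.75 [ 0.   -0.19 -0.61]
0.8 [ 0.   -0.05 -0.18]
0.85 [-0.    0.06  0.25]
0.9 [-0.    0.16  0.69]
0.95 [-0.    0.23  1.13]
1.0 [-0.    0.27  1.58]
1.05 [-0.01  0.3   2.03]
1.1 [-0.01  0.3   2.48]
1.15 [-0.01  0.28  2.93]
1.2 [-0.01  0.24  3.37]
1.25 [-0.01  0.18  3.82]
1.3 [-0.01  0.09  4.26]
1.35 [-0.02 -0.02  4.7 ]
1.4 [-0.02 -0.15  5.13]
1.45 [-0.02 -0.3   5.55]
1.5 [-0.02 -0.47  5.97]
1.55 [-0.02 -0.66  6.37]
1.6 [-0.03 -0.88  6.77]
1.65 [-0.03 -1.11  7.15]
1.7 [-0.03 -1.36  7.52]
```

Emit:
drive_tool(
  plan=[
    [-0.1,-0.19,-0.61,0,0,0],
    [-0.15,-0.34,-1.03,0,0,0],
    [-0.15,-0.52,-1.45,0,0,0],
    [-0.15,-0.72,-1.85,0,0,0],
    [-0.15,-0.94,-2.24,0,0,0],
    [-0.15,-0.94,-2.24,0,0,0],
  ],
)

```text
t: 20.95
position: [0.5019, -0.0882, 0.1569]
ee_rot: [-0.171, 0.973, -0.152, 0.029]
wrist_force: [4.8, -1.7, 0.4]
finger_gap: 0.167
```

```bash
python3 -c "
from h import *
vv();r.get_image('scene');vv();r.get_image('scene');vv();path(np.arange(.5,1.75,.05))"
```

```text
v 0.5403 rad 0.09 y -0.0003 Fpush 0.32 Falong 0.22 Fy -5.1 t 20.95
v 0.5438 rad 0.09 y -0.0003 Fpush 1.1 Falong -0.41 Fy -5.98 t 21.0
v 0.546 rad 0.09 y -0.0003 Fpush 1.29 Falong -0.71 Fy -6.02 t 21.05
0.5 [ 0.   -0.22 -0.35]
0.55 [-0.    0.02  0.03]
0.6 [-0.    0.24  0.42]
0.65 [-0.    0.43  0.83]
0.7 [-0.01  0.61  1.24]
0.75 [-0.01  0.77  1.66]
0.8 [-0.01  0.91  2.09]
0.85 [-0.01  1.02  2.53]
0.9 [-0.02  1.11  2.97]
0.95 [-0.02  1.18  3.41]
1.0 [-0.02  1.23  3.86]
1.05 [-0.02  1.26  4.31]
1.1 [-0.03  1.26  4.76]
1.15 [-0.03  1.24  5.21]
1.2 [-0.03  1.2   5.65]
1.25 [-0.04  1.13  6.1 ]
1.3 [-0.04  1.05  6.54]
1.35 [-0.04  0.94  6.98]
1.4 [-0.04  0.81  7.41]
1.45 [-0.05  0.66  7.83]
1.5 [-0.05  0.48  8.25]
1.55 [-0.05  0.29  8.65]
1.6 [-0.06  0.08  9.05]
1.65 [-0.06 -0.16  9.44]
1.7 [-0.06 -0.41  9.81]
```

Emit:
drive_tool(
  plan=[
    [0.06,0.24,0.42,0,0,0],
    [0.06,0.43,0.83,0,0,0],
    [0.06,0.43,0.83,0,0,0],
  ],
)

```text
t: 21.3
position: [0.5014, -0.0897, 0.1457]
ee_rot: [-0.171, 0.973, -0.152, 0.028]
wrist_force: [4.1, -2.9, -2.3]
finger_gap: 0.167
```

```bash
python3 -c "
from h import *
vv();r.get_image('scene');vv();r.get_image('scene');vv()"
```

```text
v 0.666 rad 0.09 y -0.0003 Fpush -2.4 Falong 1.41 Fy -4.79 t 21.3
v 0.6645 rad 0.09 y -0.0003 Fpush -1.84 Falong 0.57 Fy -6.36 t 21.35
v 0.6639 rad 0.09 y -0.0003 Fpush -2.56 Falong 0.18 Fy -5.83 t 21.4
```

Emit:
drive_tool(
  plan=[
    [0,0.18,0.41,0,0,0],
    [0,0.18,0.41,0,0,0],
  ],
)

```text
t: 21.57
position: [0.5013, -0.0899, 0.1412]
ee_rot: [-0.171, 0.973, -0.152, 0.028]
wrist_force: [5.8, -2.8, -1.4]
finger_gap: 0.164
```

```bash
python3 -c "
from h import *
vv();r.get_image('scene');vv();r.get_image('scene');vv()"
```

```text
v 0.7164 rad 0.09 y -0.0003 Fpush -1.37 Falong 0.86 Fy -6.36 t 21.57
v 0.7153 rad 0.09 y -0.0003 Fpush -2.04 Falong 0.63 Fy -6.01 t 21.62
v 0.7147 rad 0.0901 y -0.0003 Fpush -1.8 Falong 1.71 Fy -5.89 t 21.67
```

Emit:
drive_tool(
  plan=[
    [0,0.16,0.42,0,0,0],
    [0,0.16,0.42,0,0,0],
  ],
)

```text
t: 21.83
position: [0.5013, -0.0899, 0.1366]
ee_rot: [-0.171, 0.973, -0.152, 0.028]
wrist_force: [5.8, -3.0, -0.2]
finger_gap: 0.167
```

```bash
python3 -c "
from h import *
vv();r.get_image('scene');vv();r.get_image('scene');vv()"
```

```text
v 0.7669 rad 0.0901 y -0.0003 Fpush -0.18 Falong 1.15 Fy -6.47 t 21.83
v 0.7656 rad 0.0901 y -0.0003 Fpush -1.43 Falong 1.57 Fy -6.28 t 21.88
v 0.765 rad 0.0901 y -0.0003 Fpush -2.35 Falong 0.76 Fy -6.23 t 21.93
```

Emit:
drive_tool(
  plan=[
    [0,0.14,0.43,0,0,0],
    [0,0.14,0.43,0,0,0],
  ],
)

```text
t: 22.1
position: [0.5014, -0.0897, 0.1321]
ee_rot: [-0.171, 0.973, -0.152, 0.028]
wrist_force: [5.3, -2.7, 0.3]
finger_gap: 0.164
```

```bash
python3 -c "
from h import *
vv();r.get_image('scene');vv();r.get_image('scene');vv()"
```

```text
v 0.8168 rad 0.0902 y -0.0003 Fpush 0.34 Falong 0.98 Fy -5.92 t 22.1
v 0.8155 rad 0.0902 y -0.0003 Fpush 0.62 Falong 1.29 Fy -6.78 t 22.15
v 0.8146 rad 0.0901 y -0.0003 Fpush 1.36 Falong 0.84 Fy -6.42 t 22.2
```

Emit:
drive_tool(
  plan=[
    [0,0.11,0.44,0,0,0],
    [0,0.11,0.44,0,0,0],
  ],
)

```text
t: 22.37
position: [0.5015, -0.0892, 0.1276]
ee_rot: [-0.171, 0.973, -0.152, 0.028]
wrist_force: [5.5, -3.2, 1.1]
finger_gap: 0.161
```

```bash
python3 -c "
from h import *
vv();r.get_image('scene');vv();r.get_image('scene');vv()"
```

```text
v 0.8668 rad 0.0902 y -0.0003 Fpush 1.26 Falong 1.27 Fy -6.21 t 22.37
v 0.8654 rad 0.0902 y -0.0003 Fpush 0.93 Falong 1.16 Fy -6.08 t 22.42
v 0.8647 rad 0.0901 y -0.0003 Fpush 2.08 Falong 0.69 Fy -6.57 t 22.47
```

Emit:
drive_tool(
  plan=[
    [0,0.09,0.44,0,0,0],
    [0,0.09,0.44,0,0,0],
  ],
)

```text
t: 22.63
position: [0.5017, -0.0886, 0.1233]
ee_rot: [-0.171, 0.973, -0.152, 0.028]
wrist_force: [4.8, -3.9, 2.3]
finger_gap: 0.17
```

```bash
python3 -c "
from h import *
vv();r.get_image('scene');vv();r.get_image('scene');vv();path(np.arange(.5,1.8,.05))"
```

```text
v 0.9158 rad 0.0902 y -0.0003 Fpush 2.63 Falong 1.82 Fy -5.76 t 22.63
v 0.9145 rad 0.0902 y -0.0003 Fpush 2.03 Falong 0.8 Fy -5.85 t 22.68
v 0.9137 rad 0.0902 y -0.0003 Fpush 3.57 Falong 1.25 Fy -5.34 t 22.73
0.5 [ 0.01 -1.36 -3.45]
0.55 [ 0.01 -1.12 -3.06]
0.6 [ 0.01 -0.9  -2.67]
0.65 [ 0.01 -0.7  -2.26]
0.7 [ 0.01 -0.52 -1.85]
0.75 [ 0.   -0.36 -1.43]
0.8 [ 0.   -0.23 -1.  ]
0.85 [ 0.   -0.11 -0.56]
0.9 [ 0.   -0.02 -0.12]
0.95 [-0.    0.05  0.32]
1.0 [-0.    0.1   0.77]
1.05 [-0.    0.12  1.22]
1.1 [-0.01  0.13  1.67]
1.15 [-0.01  0.11  2.12]
1.2 [-0.01  0.06  2.57]
1.25 [-0.01 -0.    3.02]
1.3 [-0.01 -0.09  3.46]
1.35 [-0.02 -0.2   3.9 ]
1.4 [-0.02 -0.33  4.33]
1.45 [-0.02 -0.48  4.75]
1.5 [-0.02 -0.65  5.17]
1.55 [-0.03 -0.84  5.58]
1.6 [-0.03 -1.06  5.97]
1.65 [-0.03 -1.29  6.36]
1.7 [-0.03 -1.54  6.73]
1.75 [-0.04 -1.81  7.1 ]
```

Emit:
drive_tool(
  plan=[
    [0.05,0.05,0.32,0,0,0],
    [0.05,0.1,0.77,0,0,0],
    [0.05,0.12,1.22,0,0,0],
  ],
)

```text
t: 22.98
position: [0.5027, -0.0858, 0.1117]
ee_rot: [-0.171, 0.973, -0.152, 0.028]
wrist_force: [1.3, -5.3, 8.4]
finger_gap: 0.167
```

```bash
python3 -c "
from h import *
vv();r.get_image('scene');vv();r.get_image('scene');vv()"
```

```text
v 1.048 rad 0.0902 y -0.0004 Fpush 9.43 Falong 1.87 Fy -2.87 t 22.98
v 1.0553 rad 0.0902 y -0.0003 Fpush 4.68 Falong 2.24 Fy -4.1 t 23.03
v 1.0525 rad 0.0901 y -0.0004 Fpush 5.61 Falong 1.94 Fy -3.83 t 23.08
```

Emit:
drive_tool(
  plan=[
    [0,0.01,0.45,0,0,0],
    [0,-0.01,0.9,0,0,0],
  ],
)

```text
t: 23.25
position: [0.5037, -0.0828, 0.1034]
ee_rot: [-0.171, 0.973, -0.152, 0.028]
wrist_force: [-0.4, -6.0, 9.0]
finger_gap: 0.168
```

```bash
python3 -c "
from h import *
vv();r.get_image('scene');vv();r.get_image('scene');vv();st();path(np.arange(.6,1.8,.05))"
```

```text
v 1.1464 rad 0.0902 y -0.0004 Fpush 10.53 Falong 1.69 Fy -1.45 t 23.25
v 1.154 rad 0.0902 y -0.0003 Fpush 5.72 Falong 0.27 Fy -4.4 t 23.3
v 1.1515 rad 0.0902 y -0.0004 Fpush 4.59 Falong 1.59 Fy -3.06 t 23.35
t 23.35 tcp [ 0.5037 -0.0826  0.103 ] j [-0.485  0.486  1.971  0.485  0.807 -0.535] F [ 1.91 -4.08  3.55] M [-0.617 -0.518 -0.163] gap 15.9
tool [[0.952, -0.286, 0.106], [-0.305, -0.895, 0.325], [0.002, -0.342, -0.94]]
0.6 [ 0.01 -1.   -4.81]
0.65 [ 0.01 -0.81 -4.4 ]
0.7 [ 0.01 -0.63 -3.99]
0.75 [ 0.01 -0.47 -3.56]
0.8 [ 0.01 -0.33 -3.14]
0.85 [ 0.01 -0.22 -2.7 ]
0.9 [ 0.01 -0.13 -2.26]
0.95 [ 0.01 -0.06 -1.81]
1.0 [ 0.   -0.01 -1.36]
1.05 [ 0.    0.02 -0.91]
1.1 [ 0.    0.02 -0.46]
1.15 [ 0.    0.   -0.01]
1.2 [-0.   -0.04  0.44]
1.25 [-0.   -0.11  0.88]
1.3 [-0.   -0.19  1.32]
1.35 [-0.01 -0.3   1.76]
1.4 [-0.01 -0.43  2.19]
1.45 [-0.01 -0.58  2.62]
1.5 [-0.01 -0.76  3.03]
1.55 [-0.01 -0.95  3.44]
1.6 [-0.02 -1.16  3.84]
1.65 [-0.02 -1.39  4.22]
1.7 [-0.02 -1.65  4.6 ]
1.75 [-0.02 -1.92  4.96]
1.8 [-0.02 -2.21  5.31]
```

Emit:
drive_tool(
  plan=[
    [0,0,0.05,0,0,0],
    [0,0,0.1,0,0,0],
    [0,-0.01,0.15,0,0,0],
    [0,-0.01,0.2,0,0,0],
  ],
)

```text
t: 23.68
position: [0.5039, -0.0821, 0.1017]
ee_rot: [-0.171, 0.973, -0.152, 0.028]
wrist_force: [0.9, -5.5, 9.1]
finger_gap: 0.171
```

```bash
python3 -c "
from h import *
vv();im=r.get_image('scene');vv();zoom(im,'z14.png')"
```

```text
v 1.1677 rad 0.0902 y -0.0004 Fpush 10.37 Falong 0.63 Fy -2.55 t 23.68
v 1.1683 rad 0.0902 y -0.0004 Fpush 9.08 Falong 2.36 Fy -1.68 t 23.73
```

Emit:
drive_tool(
  plan=[
    [0,0,-0.45,0,0,0],
    [0,0.01,-0.9,0,0,0],
    [0,0.01,-1.3,0,0,0],
    [0,0,-1.7,0,0,0],
    [0,-0.08,-2.2,0,0,0],
    [0,-0.2,-2.8,0,0,0],
    [0,-0.35,-3.3,0,0,0],
    [0,-0.47,-3.75,0,0,0],
    [0,-0.47,-3.75,0,0,0],
  ],
)

```text
t: 24.48
position: [0.5014, -0.0896, 0.1392]
ee_rot: [-0.171, 0.973, -0.152, 0.028]
wrist_force: [5.0, -0.8, 0.2]
finger_gap: 0.17
```

```bash
python3 -c "
from h import *
vv();r.get_image('scene');vv();path(np.arange(.6,1.1,.02))"
```

```text
v 0.7383 rad 0.0897 y -0.0003 Fpush 0.19 Falong -0.79 Fy -5.0 t 24.48
v 0.7408 rad 0.0897 y -0.0003 Fpush 1.1 Falong -2.14 Fy -5.03 t 24.53
0.6 [ 0.   -0.51 -1.16]
0.62 [ 0.   -0.42 -1.  ]
0.64 [ 0.   -0.35 -0.84]
0.66 [ 0.   -0.27 -0.67]
0.68 [ 0.   -0.2  -0.51]
0.7 [ 0.   -0.13 -0.34]
0.72 [ 0.   -0.06 -0.18]
0.74 [ 0.   -0.   -0.01]
0.76 [-0.    0.06  0.16]
0.78 [-0.    0.11  0.33]
0.8 [-0.    0.16  0.51]
0.82 [-0.    0.21  0.68]
0.84 [-0.    0.26  0.85]
0.86 [-0.    0.3   1.03]
0.88 [-0.    0.34  1.2 ]
0.9 [-0.    0.37  1.38]
0.92 [-0.    0.4   1.55]
0.94 [-0.    0.43  1.73]
0.96 [-0.01  0.45  1.91]
0.98 [-0.01  0.47  2.09]
1.0 [-0.01  0.49  2.27]
1.02 [-0.01  0.5   2.45]
1.04 [-0.01  0.51  2.63]
1.06 [-0.01  0.52  2.8 ]
1.08 [-0.01  0.52  2.98]
1.1 [-0.01  0.52  3.16]
```

View pics/z14.png

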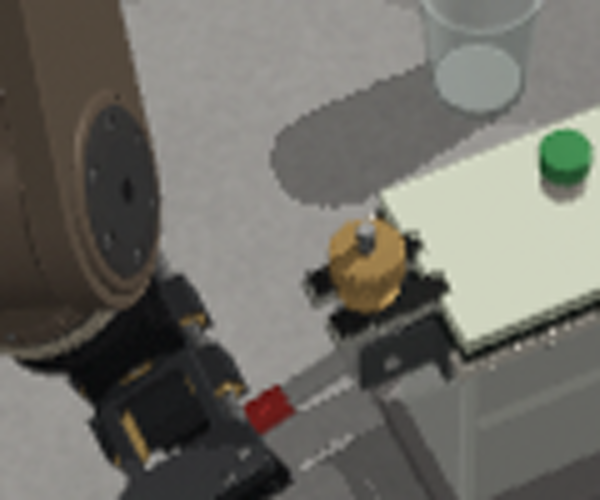

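Emit:
drive_tool(
  plan=[
    [0,-0.2,-0.5,0,0,0],
    [0,-0.42,-1,0,0,0],
    [0,-0.42,-1,0,0,0],
    [0,-0.38,-0.9,0,0,0],
    [0,-0.33,-0.8,0,0,0],
    [0,-0.29,-0.7,0,0,0],
  ],
)

```text
t: 25.03
position: [0.5015, -0.0895, 0.1462]
ee_rot: [-0.171, 0.973, -0.152, 0.028]
wrist_force: [4.6, -3.0, 1.1]
finger_gap: 0.165
```

```bash
cat >> h.py <<'E'
def q2():
    vv();r.get_image('scene');vv()
E
python3 -c "
from h import *
q2()"
```

```text
v 0.6607 rad 0.0899 y -0.0004 Fpush 1.01 Falong 1.56 Fy -5.27 t 25.03
v 0.6631 rad 0.0899 y -0.0003 Fpush 1.32 Falong -0.17 Fy -5.92 t 25.08
```

Emit:
drive_tool(
  plan=[
    [0,0.06,0.15,0,0,0],
    [0,0.1,0.25,0,0,0],
    [0,0.14,0.34,0,0,0],
  ],
)

```text
t: 25.33
position: [0.5014, -0.0898, 0.1424]
ee_rot: [-0.171, 0.973, -0.152, 0.028]
wrist_force: [3.8, -3.4, 2.5]
finger_gap: 0.166
```

```bash
python3 -c "
from h import *
q2()"
```

```text
v 0.703 rad 0.09 y -0.0003 Fpush 2.47 Falong 2.2 Fy -4.63 t 25.33
v 0.7046 rad 0.09 y -0.0003 Fpush 1.09 Falong 1.9 Fy -4.88 t 25.38
```

Emit:
drive_tool(
  plan=[
    [0,0.05,0.13,0,0,0],
    [0,0.09,0.25,0,0,0],
    [0,0.12,0.34,0,0,0],
  ],
)

```text
t: 25.63
position: [0.5014, -0.0898, 0.1387]
ee_rot: [-0.171, 0.973, -0.152, 0.028]
wrist_force: [2.9, -4.6, 1.5]
finger_gap: 0.17
```

```bash
python3 -c "
from h import *
q2()"
```

```text
v 0.7433 rad 0.09 y -0.0004 Fpush 1.52 Falong 3.5 Fy -4.17 t 25.63
v 0.7446 rad 0.09 y -0.0003 Fpush 0.78 Falong 2.76 Fy -4.57 t 25.68
```

Emit:
drive_tool(
  plan=[
    [0,0.04,0.13,0,0,0],
    [0,0.08,0.25,0,0,0],
    [0,0.1,0.34,0,0,0],
  ],
)

```text
t: 25.93
position: [0.5014, -0.0896, 0.1352]
ee_rot: [-0.171, 0.973, -0.152, 0.028]
wrist_force: [3.0, -5.0, 2.1]
finger_gap: 0.168
```

```bash
python3 -c "
from h import *
q2()"
```

```text
v 0.7827 rad 0.0899 y -0.0003 Fpush 2.27 Falong 3.74 Fy -4.39 t 25.93
v 0.7844 rad 0.0899 y -0.0004 Fpush 0.8 Falong 3.05 Fy -5.69 t 25.98
```

Emit:
drive_tool(
  plan=[
    [0,0.04,0.13,0,0,0],
    [0,0.07,0.25,0,0,0],
    [0,0.09,0.35,0,0,0],
  ],
)

```text
t: 26.23
position: [0.5015, -0.0893, 0.1316]
ee_rot: [-0.171, 0.973, -0.152, 0.028]
wrist_force: [1.9, -5.2, 1.7]
finger_gap: 0.168
```

```bash
python3 -c "
from h import *
q2()"
```

```text
v 0.8232 rad 0.0898 y -0.0003 Fpush 2.07 Falong 4.2 Fy -3.4 t 26.23
v 0.8248 rad 0.0898 y -0.0003 Fpush 0.28 Falong 3.4 Fy -4.78 t 26.28
```

Emit:
drive_tool(
  plan=[
    [0,0.03,0.13,0,0,0],
    [0,0.06,0.25,0,0,0],
    [0,0.07,0.35,0,0,0],
  ],
)

```text
t: 26.53
position: [0.5017, -0.0889, 0.1281]
ee_rot: [-0.171, 0.973, -0.152, 0.028]
wrist_force: [2.3, -5.9, 3.1]
finger_gap: 0.17
```

```bash
python3 -c "
from h import *
q2();path([.7,.83,1,1.1])"
```

```text
v 0.8621 rad 0.0897 y -0.0004 Fpush 3.76 Falong 4.5 Fy -4.01 t 26.53
v 0.8636 rad 0.0897 y -0.0003 Fpush 1.61 Falong 3.19 Fy -4.59 t 26.58
0.7 [ 0.   -0.43 -1.4 ]
0.83 [ 0.   -0.07 -0.29]
1 [-0.    0.18  1.21]
1.1 [-0.01  0.21  2.11]
```

Moving push force stays around 2 N, which is plain pivot friction, until v≈0.83. After that it climbs to about 10.5 N (grip equivalent) at 1.17. Onset is right at halfway, but the peak is just above the 5–10 N range, so I'll ease the nut back about 15°.

Emit:
drive_tool(
  plan=[
    [0,-0.12,-0.5,0,0,0],
    [0,-0.28,-1,0,0,0],
    [0,-0.45,-1.45,0,0,0],
    [0,-0.44,-1.42,0,0,0],
  ],
)

```text
t: 26.92
position: [0.5016, -0.089, 0.1435]
ee_rot: [-0.171, 0.973, -0.152, 0.028]
wrist_force: [5.8, -1.4, 1.3]
finger_gap: 0.17
```

Emit:
drive_tool(
  plan=[
    [0,0,0,0,0,0],
    [0,0,0,0,0,0],
    [0,0,0,0,0,0],
    [0,0,0,0,0,0],
  ],
  grip=6.5,
)

```text
t: 27.25
position: [0.501, -0.0889, 0.1428]
ee_rot: [-0.172, 0.973, -0.152, 0.027]
wrist_force: [0.4, -0.1, 0.1]
finger_gap: 0.388
```

Emit:
drive_tool(
  plan=[
    [0,0,-4,0,0,0],
    [0,0,-8,0,0,0],
    [0,0,-12,0,0,0],
    [0,0,-16,0,0,0],
    [0,0,-17,-6,0,0],
    [0,0,-17,-13,0,0],
    [0,0,-17,-20,0,0],
    [0,0,-17,-20,0,0],
  ],
)

```text
t: 27.92
position: [0.4836, -0.143, 0.3036]
ee_rot: [0.004, 0.988, -0.153, 0.001]
wrist_force: [0.9, -0.4, -0.6]
finger_gap: 0.687
```

```bash
python3 -c "
from h import *
st();im=r.get_image('scene');zoom(im,'z15.png')
p,q,o=pose();print(rel([.5259,-.0137,.31],Rt(0)))"
```

```text
t 27.92 tcp [ 0.4836 -0.143   0.3036] j [-0.415  0.22   1.702 -0.007  1.216 -0.105] F [ 0.91 -0.39 -0.56] M [-0.005 -0.075 -0.023] gap 65.3
tool [[0.953, -0.303, 0.001], [-0.302, -0.953, -0.007], [0.003, 0.007, -1.0]]
[0.14, -13.57, 0.41, -0.01, -0.11, -0.01]
```

View pics/z15.png

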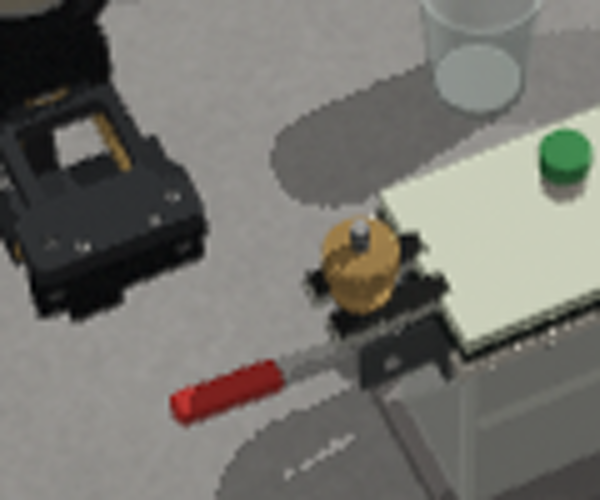

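Emit:
drive_tool(
  plan=[
    [0,-4,0,0,0,0],
    [0.1,-8,0,0,0,0],
    [0.1,-11.5,0,0,0,0],
    [0.1,-13.6,0.2,0,0,0],
    [0.1,-13.6,0.4,0,0,0],
    [0.1,-13.6,0.4,0,0,0],
  ],
)

```text
t: 28.47
position: [0.5256, -0.0148, 0.2978]
ee_rot: [-0.001, 0.988, -0.154, -0.0]
wrist_force: [-0.1, -0.5, -0.2]
finger_gap: 0.684
```

```bash
python3 -c "
from h import *
st();print(rel([.5259,-.0137,.2255],Rt(0)))"
```

```text
t 28.47 tcp [ 0.5256 -0.0148  0.2978] j [-0.155  0.26   1.663  0.002  1.22   0.153] F [-0.14 -0.52 -0.18] M [-0.098 -0.074  0.012] gap 65.0
tool [[0.953, -0.304, -0.0], [-0.304, -0.953, 0.002], [-0.001, -0.002, -1.0]]
[0.0, -0.1, 8.33, -0.09, 0.05, -0.12]
```

Emit:
drive_tool(
  plan=[
    [0,-0.1,3,0,0,0],
    [0,-0.1,6,0,0,0],
    [0,-0.1,8,0,0,0],
    [0,-0.1,8.3,0,0,0],
    [0,-0.1,8.3,0,0,0],
  ],
)

```text
t: 28.88
position: [0.5259, -0.0155, 0.2152]
ee_rot: [-0.0, 0.988, -0.155, -0.0]
wrist_force: [-0.1, 0.2, 0.1]
finger_gap: 0.685
```

Emit:
drive_tool(
  plan=[
    [0,0,0,0,0,0],
    [0,0,0,0,0,0],
    [0,0,0,0,0,0],
    [0,0,0,0,0,0],
    [0,0,0,0,0,0],
    [0,0,0,0,0,0],
  ],
  grip=0,
  squeeze=12,
)

```text
t: 29.38
position: [0.5259, -0.0141, 0.2164]
ee_rot: [0.0, 0.988, -0.154, 0.001]
wrist_force: [-4.7, 1.0, 6.9]
finger_gap: 0.347
```

Emit:
drive_tool(
  plan=[
    [0,0,-0.01,0,0,-5],
    [0,0,-0.02,0,0,-10],
    [0,0,-0.03,0,0,-15],
    [0,0,-0.03,0,0,-15],
    [0,0,-0.03,0,0,-15],
  ],
)

```text
t: 29.8
position: [0.5259, -0.0141, 0.2167]
ee_rot: [0.0, 1.0, -0.024, 0.001]
wrist_force: [-4.3, 1.4, 5.5]
finger_gap: 0.348
```

```bash
python3 -c "
from h import *
red(feel(2))"
```

```text
M [ 0.145  0.705 -0.006] sd 0.006 F [-4.42  1.06  6.13]
t 29.9 tcp [ 0.5259 -0.0141  0.2168] j [-0.152  0.335  1.782 -0.     1.023 -0.104] F [-4.73  0.94  5.94] M [ 0.125  0.7   -0.012] gap 33.2
tool [[0.999, -0.048, 0.001], [-0.048, -0.999, -0.001], [0.001, 0.001, -1.0]]
red 123 284.75 277.76
```

Loosened by about 15°. Next: release, go back to the lever, check the onset and close.

Emit:
drive_tool(
  plan=[
    [0,0,0,0,0,0],
    [0,0,0,0,0,0],
    [0,0,0,0,0,0],
    [0,0,0,0,0,0],
  ],
  grip=6.5,
)

```text
t: 30.23
position: [0.5265, -0.0143, 0.2162]
ee_rot: [0.0, 1.0, -0.024, 0.001]
wrist_force: [-0.1, 0.4, -0.3]
finger_gap: 0.574
```

Emit:
drive_tool(
  plan=[
    [0,0,-3,0,0,0],
    [0,0,-7,0,0,4],
    [0,0,-8.5,0,0,10],
    [-0.5,3,-8.5,0,0,15],
    [-1.5,7,-8.5,0,0,15],
    [-2.5,10,-8.5,0,0,15],
    [-3.5,13,-8.5,0,0,15],
    [-3.5,13,-8.5,0,0,15],
  ],
)

```text
t: 30.9
position: [0.4837, -0.1461, 0.3012]
ee_rot: [0.001, 0.988, -0.156, 0.001]
wrist_force: [0.5, 0.2, -0.4]
finger_gap: 0.682
```

```bash
python3 -c "
from h import *
st();print(rel(lever(.71,.09)+Rt(.35).apply([0,0,-.08]),Rt(.35)))"
```

```text
t 30.9 tcp [ 0.4837 -0.1461  0.3012] j [-4.240e-01  2.240e-01  1.703e+00 -1.000e-03  1.212e+00 -1.100e-01] F [ 0.47  0.18 -0.36] M [-0.037 -0.051  0.013] gap 64.9
tool [[0.951, -0.308, 0.002], [-0.308, -0.951, -0.002], [0.002, 0.001, -1.0]]
[-0.09, -3.17, 8.43, 20.12, -0.19, -0.36]
```

Emit:
drive_tool(
  plan=[
    [0,0,2,5,0,0],
    [-0.1,-1,4,11,0,-0.4],
    [-0.1,-2,6,17,0,-0.4],
    [-0.1,-3.2,8.4,20,0,-0.4],
    [-0.1,-3.2,8.4,20,0,-0.4],
    [-0.1,-3.2,8.4,20,0,-0.4],
  ],
  grip=5,
)

```text
t: 31.4
position: [0.4937, -0.1119, 0.2168]
ee_rot: [-0.171, 0.974, -0.149, 0.027]
wrist_force: [0.6, -0.6, 0.7]
finger_gap: 0.531
```

```bash
python3 -c "
from h import *
st();print(rel(lever(.71,.09)-.0005*Y,Rt(.35)))"
```

```text
t 31.4 tcp [ 0.4937 -0.1119  0.2168] j [-0.544  0.328  1.845  0.384  1.085 -0.442] F [ 0.57 -0.62  0.7 ] M [-0.202 -0.041  0.006] gap 50.5
tool [[0.954, -0.281, 0.103], [-0.299, -0.897, 0.325], [0.001, -0.341, -0.94]]
[0.07, 0.36, 7.85, 0.13, 0.01, 0.17]
```

Emit:
drive_tool(
  plan=[
    [0,0.3,3,0,0,0.2],
    [0.05,0.35,6,0,0,0.2],
    [0.05,0.35,7.8,0,0,0.2],
    [0.05,0.35,7.8,0,0,0.2],
    [0.05,0.35,7.8,0,0,0.2],
  ],
)

```text
t: 31.82
position: [0.5024, -0.0895, 0.144]
ee_rot: [-0.171, 0.974, -0.149, 0.028]
wrist_force: [-0.5, -1.2, 0.9]
finger_gap: 0.528
```

Emit:
drive_tool(
  plan=[
    [0,0,0,0,0,0],
    [0,0,0,0,0,0],
    [0,0,0,0,0,0],
    [0,0,0,0,0,0],
    [0,0,0,0,0,0],
    [0,0,0,0,0,0],
  ],
  grip=0,
  squeeze=8,
)

```text
t: 32.32
position: [0.5016, -0.0898, 0.143]
ee_rot: [-0.171, 0.973, -0.15, 0.028]
wrist_force: [-6.0, -1.0, 0.9]
finger_gap: 0.169
```

```bash
python3 -c "
from h import *
st();vv();path(np.arange(.7,1.3,.04))"
```

```text
t 32.32 tcp [ 0.5016 -0.0898  0.143 ] j [-0.499  0.425  1.933  0.443  0.901 -0.491] F [-5.95 -0.98  0.89] M [-0.183  0.8    0.298] gap 16.1
tool [[0.953, -0.283, 0.105], [-0.302, -0.896, 0.325], [0.002, -0.342, -0.94]]
v 0.696 rad 0.0899 y -0.0006 Fpush 0.79 Falong 2.76 Fy 5.38 t 32.32
0.7 [-0.    0.01  0.03]
0.74 [-0.    0.14  0.37]
0.78 [-0.    0.25  0.71]
0.82 [-0.    0.35  1.06]
0.86 [-0.    0.44  1.41]
0.9 [-0.    0.51  1.76]
0.94 [-0.01  0.57  2.11]
0.98 [-0.01  0.61  2.47]
1.02 [-0.01  0.64  2.83]
1.06 [-0.01  0.66  3.19]
1.1 [-0.01  0.66  3.55]
1.14 [-0.01  0.65  3.91]
1.18 [-0.01  0.62  4.27]
1.22 [-0.01  0.58  4.62]
1.26 [-0.01  0.52  4.98]
1.3 [-0.01  0.45  5.33]
```

Emit:
drive_tool(
  plan=[
    [-0.05,0.14,0.37,0,0,0],
    [-0.05,0.2,0.55,0,0,0],
    [-0.05,0.25,0.71,0,0,0],
    [-0.05,0.3,0.88,0,0,0],
    [-0.05,0.33,0.97,0,0,0],
    [-0.05,0.35,1.06,0,0,0],
  ],
)

```text
t: 32.82
position: [0.5016, -0.0895, 0.1314]
ee_rot: [-0.171, 0.973, -0.15, 0.028]
wrist_force: [0.3, -5.2, 2.0]
finger_gap: 0.169
```

```bash
python3 -c "
from h import *
q2()"
```

```text
v 0.8245 rad 0.0899 y -0.0004 Fpush 2.41 Falong 4.65 Fy -1.81 t 32.82
v 0.8256 rad 0.0899 y -0.0004 Fpush -1.04 Falong 4.01 Fy -2.75 t 32.87
```

Emit:
drive_tool(
  plan=[
    [0,0.04,0.13,0,0,0],
    [0,0.07,0.25,0,0,0],
    [0,0.09,0.35,0,0,0],
  ],
)

```text
t: 33.12
position: [0.5017, -0.089, 0.1279]
ee_rot: [-0.171, 0.973, -0.15, 0.028]
wrist_force: [2.0, -5.1, 1.9]
finger_gap: 0.166
```

```bash
python3 -c "
from h import *
q2()"
```

```text
v 0.8641 rad 0.0898 y -0.0004 Fpush 2.4 Falong 3.98 Fy -3.45 t 33.12
v 0.8657 rad 0.0898 y -0.0004 Fpush -0.07 Falong 3.42 Fy -3.75 t 33.17
```

Emit:
drive_tool(
  plan=[
    [0,0.03,0.13,0,0,0],
    [0,0.06,0.25,0,0,0],
    [0,0.07,0.35,0,0,0],
  ],
)

```text
t: 33.42
position: [0.5018, -0.0884, 0.1244]
ee_rot: [-0.171, 0.973, -0.15, 0.028]
wrist_force: [3.1, -5.5, 2.9]
finger_gap: 0.165
```

```bash
python3 -c "
from h import *
q2()"
```

```text
v 0.9035 rad 0.0898 y -0.0004 Fpush 3.59 Falong 3.76 Fy -4.58 t 33.42
v 0.9048 rad 0.0898 y -0.0004 Fpush 0.5 Falong 3.72 Fy -4.27 t 33.47
```

Emit:
drive_tool(
  plan=[
    [0,0.02,0.13,0,0,0],
    [0,0.05,0.25,0,0,0],
    [0,0.06,0.35,0,0,0],
  ],
)

```text
t: 33.72
position: [0.502, -0.0878, 0.121]
ee_rot: [-0.171, 0.973, -0.15, 0.028]
wrist_force: [3.2, -4.6, 4.4]
finger_gap: 0.165
```

```bash
python3 -c "
from h import *
q2()"
```

```text
v 0.9424 rad 0.0898 y -0.0004 Fpush 5.04 Falong 2.45 Fy -4.4 t 33.72
v 0.944 rad 0.0898 y -0.0004 Fpush 2.67 Falong 1.57 Fy -4.64 t 33.77
```

Emit:
drive_tool(
  plan=[
    [0,0.02,0.25,0,0,0],
    [0,0.04,0.45,0,0,0],
    [0,0.06,0.7,0,0,0],
    [0,0.09,1.08,0,0,0],
    [0,0.08,1.44,0,0,0],
    [0,0.06,1.6,0,0,0],
    [0,0.05,1.7,0,0,0],
    [0,0.05,1.8,0,0,0],
  ],
)

```text
t: 34.43
position: [0.5037, -0.0825, 0.104]
ee_rot: [-0.171, 0.973, -0.15, 0.028]
wrist_force: [0.7, -5.1, 6.7]
finger_gap: 0.166
```

```bash
python3 -c "
from h import *
q2();st();path(np.arange(1,1.8,.05))"
```

```text
v 1.1419 rad 0.0896 y -0.0004 Fpush 8.0 Falong 1.65 Fy -2.21 t 34.43
v 1.1429 rad 0.0896 y -0.0004 Fpush 5.28 Falong 2.49 Fy -3.45 t 34.48
t 34.48 tcp [ 0.5038 -0.0824  0.1039] j [-0.484  0.485  1.97   0.484  0.809 -0.537] F [ 1.97 -5.22  3.85] M [-0.769 -0.403 -0.261] gap 15.9
tool [[0.953, -0.283, 0.106], [-0.302, -0.896, 0.325], [0.003, -0.342, -0.94]]
1.0 [ 0.   -0.01 -1.28]
1.05 [ 0.    0.01 -0.83]
1.1 [ 0.    0.02 -0.38]
1.15 [-0.   -0.    0.06]
1.2 [-0.   -0.05  0.51]
1.25 [-0.   -0.11  0.95]
1.3 [-0.   -0.2   1.39]
1.35 [-0.   -0.3   1.83]
1.4 [-0.01 -0.43  2.26]
1.45 [-0.01 -0.58  2.68]
1.5 [-0.01 -0.76  3.09]
1.55 [-0.01 -0.95  3.5 ]
1.6 [-0.01 -1.16  3.89]
1.65 [-0.01 -1.39  4.28]
1.7 [-0.01 -1.64  4.65]
1.75 [-0.01 -1.91  5.01]
```

Emit:
drive_tool(
  plan=[
    [0,-0.05,0.51,0,0,0],
    [0,-0.2,1.39,0,0,0],
    [0,-0.43,2.26,0,0,0],
    [0,-0.58,2.68,0,0,0],
    [0,-0.76,3.09,0,0,0],
    [0,-0.95,3.5,0,0,0],
  ],
)

```text
t: 34.98
position: [0.51, -0.0626, 0.0742]
ee_rot: [-0.171, 0.973, -0.15, 0.028]
wrist_force: [0.4, -8.5, 6.4]
finger_gap: 0.167
```

```bash
python3 -c "
from h import *
vv();path(np.arange(1.5,1.8,.05))"
```

```text
v 1.5503 rad 0.0898 y -0.0004 Fpush 10.17 Falong 0.84 Fy -2.97 t 34.98
1.5 [ 0.    0.19 -0.41]
1.55 [ 0.  0. -0.]
1.6 [-0.   -0.21  0.39]
1.65 [-0.   -0.44  0.78]
1.7 [-0.   -0.69  1.15]
1.75 [-0.   -0.96  1.51]
1.8 [-0.   -1.25  1.85]
```

Emit:
drive_tool(
  plan=[
    [0,-0.1,0.2,0,0,0],
    [0,-0.21,0.39,0,0,0],
    [0,-0.32,0.58,0,0,0],
    [0,-0.44,0.78,0,0,0],
    [0,-0.54,0.93,0,0,0],
  ],
)

```text
t: 35.4
position: [0.5125, -0.055, 0.0673]
ee_rot: [-0.171, 0.973, -0.15, 0.028]
wrist_force: [0.4, -8.6, 4.4]
finger_gap: 0.165
```

```bash
python3 -c "
from h import *
q2();path([1.65,1.7,1.75,1.8])"
```

```text
v 1.6685 rad 0.0899 y -0.0005 Fpush 9.11 Falong 1.3 Fy -3.03 t 35.4
v 1.6709 rad 0.09 y -0.0004 Fpush 5.4 Falong 2.98 Fy -3.37 t 35.45
1.65 [ 0.    0.1  -0.16]
1.7 [-0.   -0.15  0.22]
1.75 [-0.   -0.42  0.58]
1.8 [-0.   -0.71  0.92]
```

Emit:
drive_tool(
  plan=[
    [0,-0.1,0.14,0,0,0],
    [0,-0.2,0.28,0,0,0],
    [0,-0.3,0.42,0,0,0],
  ],
)

```text
t: 35.7
position: [0.5138, -0.051, 0.0643]
ee_rot: [-0.171, 0.973, -0.15, 0.028]
wrist_force: [0.9, -8.4, 3.0]
finger_gap: 0.165
```

```bash
python3 -c "
from h import *
q2()"
```

```text
v 1.7253 rad 0.09 y -0.0004 Fpush 8.13 Falong 1.71 Fy -3.44 t 35.7
v 1.7281 rad 0.09 y -0.0004 Fpush 6.86 Falong 3.31 Fy -4.16 t 35.75
```

```bash
python3 -c "
from h import *
im=r.get_image('scene');zoom(im,'z16.png');vv()"
```

```text
v 1.7279 rad 0.09 y -0.0004 Fpush 4.18 Falong 3.59 Fy -3.96 t 35.8
```

View pics/z16.png

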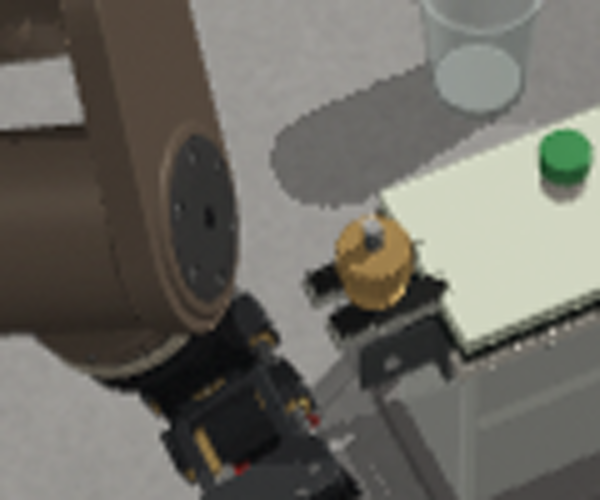

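Emit:
drive_tool(
  plan=[
    [0,0,0,0,0,0],
    [0,0,0,0,0,0],
    [0,0,0,0,0,0],
    [0,0,-3,0,0,0],
    [0,0,-6,0,0,0],
    [0,0,-9,0,0,0],
    [0,0,-11,0,0,0],
    [0,0,-11,0,0,0],
  ],
  grip=3.5,
)

```text
t: 36.47
position: [0.5029, -0.0874, 0.171]
ee_rot: [-0.171, 0.973, -0.15, 0.03]
wrist_force: [0.6, 0.3, 0.1]
finger_gap: 0.367
```

```bash
python3 -c "
from h import *
st();im=r.get_image('scene');zoom(im,'z17.png');t=r.get_image('top');cv2.imwrite('pics/t17.png',t[:,:,::-1])"
```

```text
t 36.47 tcp [ 0.5029 -0.0874  0.171 ] j [-0.494  0.383  1.906  0.424  0.957 -0.453] F [0.59 0.28 0.11] M [-0.198  0.009 -0.004] gap 34.9
tool [[0.953, -0.282, 0.109], [-0.302, -0.897, 0.323], [0.007, -0.341, -0.94]]
```

View pics/z17.png

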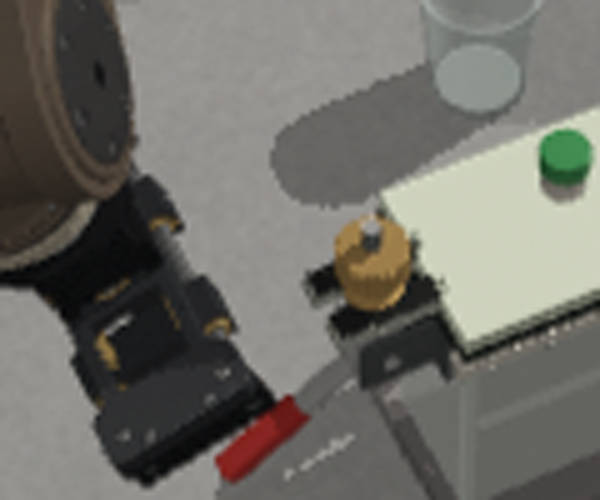

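```bash
python3 -c "
from h import *
for v in np.arange(.83,1.7,.1): print(round(v,2),proj('scene',lever(v,.108)).round(1),proj('scene',lever(v,.052)).round(1))
print(rel(lever(1.25,.105),Rt(.35)))"
```

```text
0.83 [273.8 286.2] [294.9 276.4]
0.93 [274.7 288.3] [295.3 277.4]
1.03 [276.1 290.1] [295.9 278.3]
1.13 [277.7 291.6] [296.6 279.1]
1.23 [279.8 292.9] [297.5 279.7]
1.33 [282.1 293.9] [298.6 280.3]
1.43 [284.7 294.6] [299.8 280.7]
1.53 [287.6 295.1] [301.2 281. ]
1.63 [290.6 295.3] [302.7 281.1]
[0.0, 3.21, 7.36, 0.05, -0.14, 0.03]
```

Without the gripper in the way, the lever reads v≈1.35, so the pinch slipped near the end. I'll finish by pushing from above with closed fingertips and more tilt.

```bash
cat >> h.py <<'E'
def push(vs,tilt,rad=.088,yoff=-.0004):
    p,q,o=pose();Rw=Rt(tilt);z=Rw.apply([0,0,1])
    for v in vs:
        a=.733-v;n=U*np.sin(-a)*1.0+np.array([0,0,-np.cos(a)])  # closing dir
        tip=lever(v,rad)-n*.0065+yoff*Y
        print(round(v,3),rel(tip-z*.019,Rw,p,q))
def tipv():
    p,q,o=pose();tip=p+q.apply([0,0,.008])-PIV;ro=np.array([-tip@U,tip[2]]);d=np.hypot(*ro);ang=np.arctan2(ro[1],ro[0]);v=.733-(ang-np.arcsin(.0065/d))
    a=.733-v;n=U*np.sin(-a)+np.array([0,0,-np.cos(a)]);F=np.array(o["wrist_force"])
    print("v",v.round(3),"r",d.round(4),"Fpush",(-F@n).round(2),"F",F.round(1),"t",round(o["t"],2))
E
python3 -c "
from h import *
push([1.1,1.2],.70)"
```

```text
1.1 [0.05, 1.95, 3.26, 20.1, -0.13, 0.06]
1.2 [0.05, 1.95, 4.14, 20.1, -0.13, 0.06]
```

Emit:
drive_tool(
  plan=[
    [0,0,-1,6,0,0],
    [0,1,-1,12,0,0],
    [0,1.9,0,18,0,0],
    [0,1.9,0.5,20,0,0],
    [0,1.9,1,20,0,0],
    [0,1.9,1,20,0,0],
    [0,1.9,1,20,0,0],
  ],
  grip=0,
  squeeze=20,
)

```text
t: 37.15
position: [0.4977, -0.0992, 0.1514]
ee_rot: [-0.338, 0.929, -0.143, 0.052]
wrist_force: [0.3, 0.4, 0.5]
finger_gap: 0.008
```

```bash
python3 -c "
from h import *
st();push([1.1,1.2,1.3,1.4],.70);im=r.get_image('scene');zoom(im,'z18.png')"
```

```text
t 37.15 tcp [ 0.4977 -0.0992  0.1514] j [-0.68   0.504  1.935  0.725  1.122 -0.841] F [0.3  0.41 0.54] M [-0.365  0.018 -0.007] gap 0.8
tool [[0.954, -0.23, 0.194], [-0.301, -0.731, 0.612], [0.001, -0.642, -0.767]]
1.1 [0.07, 0.82, 2.02, 0.16, 0.0, 0.06]
1.2 [0.07, 1.13, 2.85, 0.16, 0.0, 0.06]
1.3 [0.07, 1.35, 3.7, 0.16, 0.0, 0.06]
1.4 [0.07, 1.49, 4.57, 0.16, 0.0, 0.06]
```

View pics/z18.png

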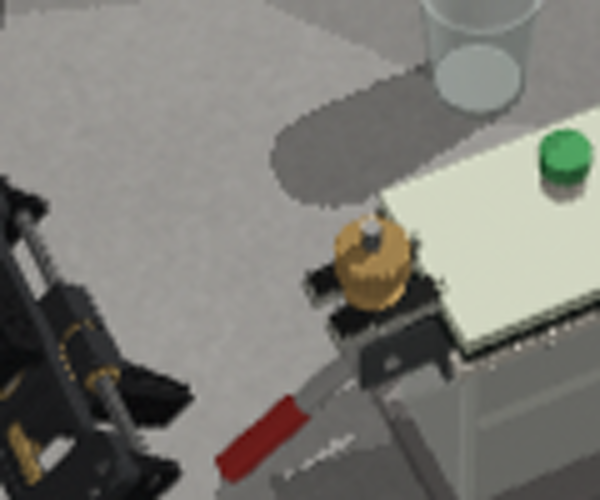

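Emit:
drive_tool(
  plan=[
    [0.05,0.8,2,0,0,0],
    [0.05,1.13,2.85,0,0,0],
    [0.05,1.35,3.5,0,0,0],
    [0.05,1.37,3.8,0,0,0],
  ],
)

```text
t: 37.53
position: [0.5026, -0.0862, 0.1136]
ee_rot: [-0.338, 0.929, -0.143, 0.053]
wrist_force: [0.1, 0.5, -0.4]
finger_gap: 0.006
```

```bash
python3 -c "
from h import *
tipv();im=r.get_image('scene');tipv();push(np.arange(1.3,1.8,.05),.70);zoom(im,'z19.png')"
```

```text
v 1.31 r 0.0882 Fpush -0.61 F [ 0.1  0.5 -0.4] t 37.53
v 1.31 r 0.0881 Fpush -0.85 F [-0.5 -0.  -1.1] t 37.58
1.3 [-0.0, -0.0, -0.09, 0.1, -0.03, 0.09]
1.35 [-0.0, 0.08, 0.34, 0.1, -0.03, 0.09]
1.4 [-0.0, 0.13, 0.78, 0.1, -0.03, 0.09]
1.45 [-0.0, 0.17, 1.22, 0.1, -0.03, 0.09]
1.5 [-0.0, 0.18, 1.66, 0.1, -0.03, 0.09]
1.55 [-0.0, 0.17, 2.1, 0.1, -0.03, 0.09]
1.6 [-0.0, 0.14, 2.54, 0.1, -0.03, 0.09]
1.65 [-0.0, 0.09, 2.98, 0.1, -0.03, 0.09]
1.7 [-0.0, 0.01, 3.42, 0.1, -0.03, 0.09]
1.75 [-0.0, -0.08, 3.85, 0.1, -0.03, 0.09]
```

View pics/z19.png

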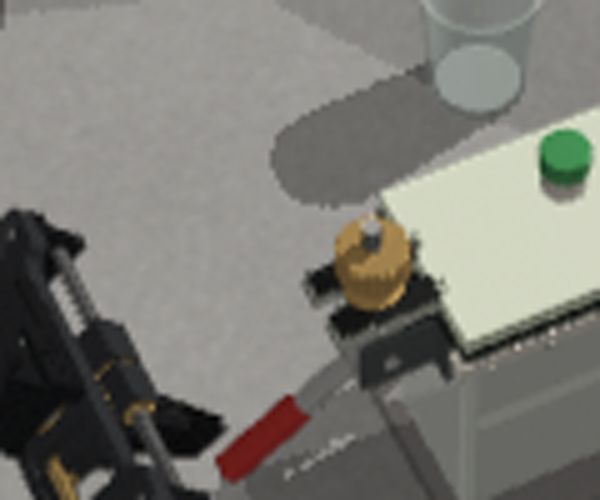

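Emit:
drive_tool(
  plan=[
    [0,0.08,0.34,0,0,0],
    [0,0.13,0.6,0,0,0],
    [0,0.13,0.8,0,0,0],
    [0,0.16,1,0,0,0],
  ],
)

```text
t: 37.92
position: [0.5043, -0.082, 0.1054]
ee_rot: [-0.338, 0.929, -0.143, 0.053]
wrist_force: [-0.9, 0.9, -0.2]
finger_gap: 0.004
```

```bash
python3 -c "
from h import *
tipv();im=r.get_image('scene');tipv();zoom(im,'z20.png')
p,q,o=pose();print(proj('scene',p+q.apply([0,0,.008])))"
```

```text
v 1.416 r 0.0887 Fpush -0.5 F [-0.9  0.9 -0.2] t 37.92
v 1.419 r 0.0888 Fpush -0.33 F [-0.2 -0.  -0.5] t 37.97
[288.14694795 289.587023  ]
```

View pics/z20.png

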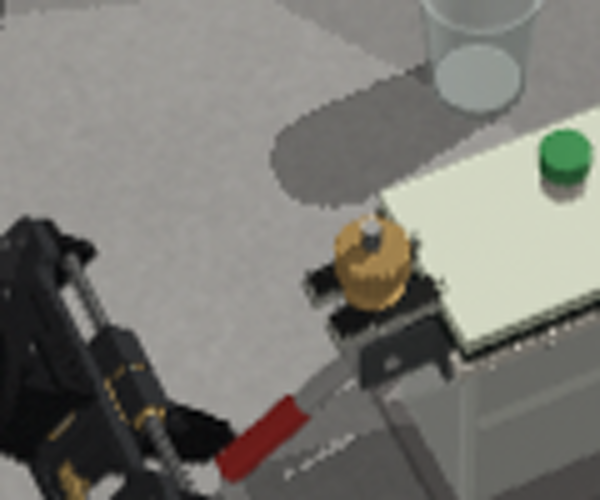

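Emit:
drive_tool(
  plan=[
    [0,0.02,0.3,0,0,0],
    [0,0.02,0.6,0,0,0],
    [0,0.01,0.8,0,0,0],
  ],
)

```text
t: 38.22
position: [0.5057, -0.077, 0.0988]
ee_rot: [-0.338, 0.929, -0.143, 0.053]
wrist_force: [-0.4, -0.2, -0.5]
finger_gap: 0.006
```

```bash
python3 -c "
from h import *
tipv();im=r.get_image('scene');tipv();push(np.arange(1.5,1.8,.05),.70);zoom(im,'z21.png')"
```

```text
v 1.51 r 0.0885 Fpush -0.13 F [-0.4 -0.2 -0.5] t 38.22
v 1.513 r 0.0885 Fpush -0.14 F [-0.1 -0.6 -0.8] t 38.27
1.5 [-0.02, -0.03, -0.11, 0.1, -0.08, 0.06]
1.55 [-0.02, -0.03, 0.33, 0.1, -0.08, 0.06]
1.6 [-0.02, -0.06, 0.77, 0.1, -0.08, 0.06]
1.65 [-0.02, -0.12, 1.21, 0.1, -0.08, 0.06]
1.7 [-0.02, -0.19, 1.64, 0.1, -0.08, 0.06]
1.75 [-0.02, -0.29, 2.07, 0.1, -0.08, 0.06]
1.8 [-0.02, -0.41, 2.5, 0.1, -0.08, 0.06]
```

View pics/z21.png

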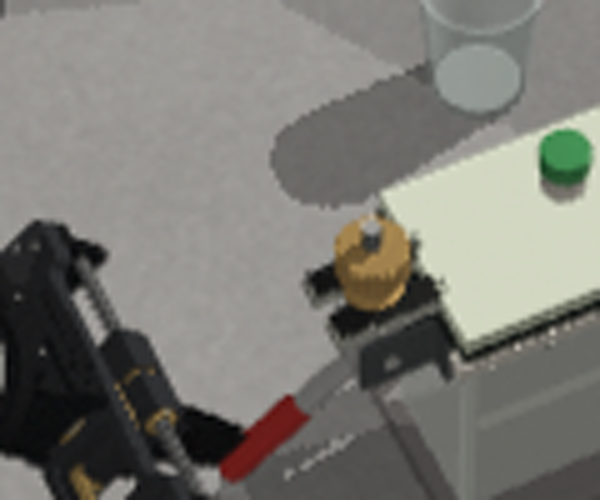

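Emit:
drive_tool(
  plan=[
    [0,-0.03,0.2,0,0,0],
    [0,-0.03,0.4,0,0,0],
    [0,-0.04,0.6,0,0,0],
  ],
)

```text
t: 38.52
position: [0.507, -0.0731, 0.0947]
ee_rot: [-0.338, 0.929, -0.143, 0.053]
wrist_force: [0.1, -0.5, -0.4]
finger_gap: 0.008
```

```bash
python3 -c "
from h import *
tipv();im=r.get_image('scene');tipv();zoom(im,'z22.png')"
```

```text
v 1.576 r 0.0883 Fpush 0.06 F [ 0.1 -0.5 -0.4] t 38.52
v 1.58 r 0.0883 Fpush -0.05 F [ 0.1 -0.3 -0.4] t 38.57
```

View pics/z22.png

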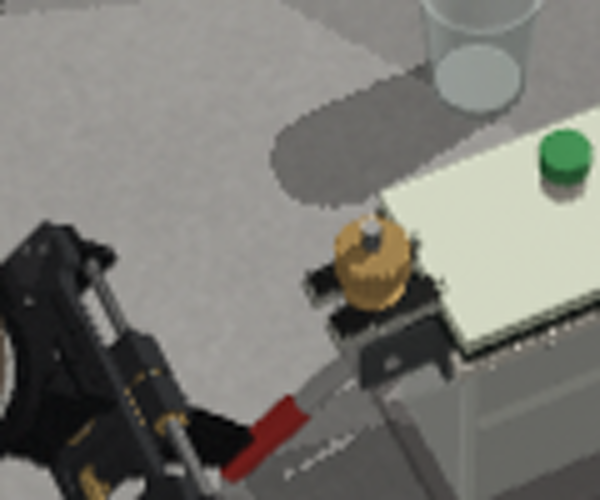

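Emit:
drive_tool(
  plan=[
    [0,-0.03,0.2,0,0,0],
    [0,-0.06,0.4,0,0,0],
    [0,-0.1,0.6,0,0,0],
  ],
)

```text
t: 38.82
position: [0.5085, -0.0691, 0.0906]
ee_rot: [-0.337, 0.929, -0.143, 0.053]
wrist_force: [-2.5, -5.0, 1.8]
finger_gap: 0.008
```

```bash
python3 -c "
from h import *
tipv();im=r.get_image('scene');tipv();zoom(im,'z23.png')"
```

```text
v 1.643 r 0.0883 Fpush 5.45 F [-2.5 -5.   1.8] t 38.82
v 1.646 r 0.0883 Fpush 2.08 F [-1.1 -2.1  0.3] t 38.87
```

View pics/z23.png

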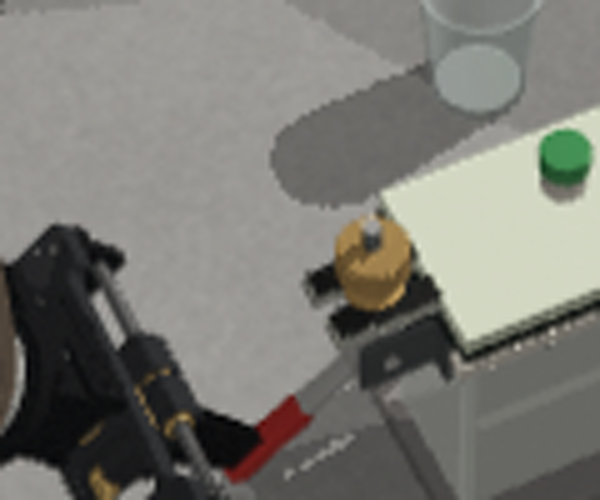

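Emit:
drive_tool(
  plan=[
    [0,-0.02,0.15,0,0,0],
    [0,-0.05,0.3,0,0,0],
  ],
)

```text
t: 39.03
position: [0.5092, -0.067, 0.0887]
ee_rot: [-0.337, 0.929, -0.143, 0.054]
wrist_force: [-3.0, -7.2, 0.5]
finger_gap: 0.005
```

```bash
python3 -c "
from h import *
tipv();im=r.get_image('scene');tipv()"
```

```text
v 1.676 r 0.0883 Fpush 6.55 F [-3.  -7.2  0.5] t 39.03
v 1.678 r 0.0883 Fpush 4.42 F [-0.6 -5.4  0.1] t 39.08
```

Emit:
drive_tool(
  plan=[
    [0,-0.02,0.15,0,0,0],
    [0,-0.07,0.3,0,0,0],
  ],
)

```text
t: 39.25
position: [0.51, -0.065, 0.0868]
ee_rot: [-0.337, 0.929, -0.143, 0.054]
wrist_force: [-3.5, -8.2, 0.9]
finger_gap: -0.0
```

```bash
python3 -c "
from h import *
tipv();im=r.get_image('scene');tipv();zoom(im,'z24.png')"
```

```text
v 1.709 r 0.0883 Fpush 7.84 F [-3.5 -8.2  0.9] t 39.25
v 1.711 r 0.0883 Fpush 6.15 F [-2.6 -6.2  1.1] t 39.3
```

View pics/z24.png

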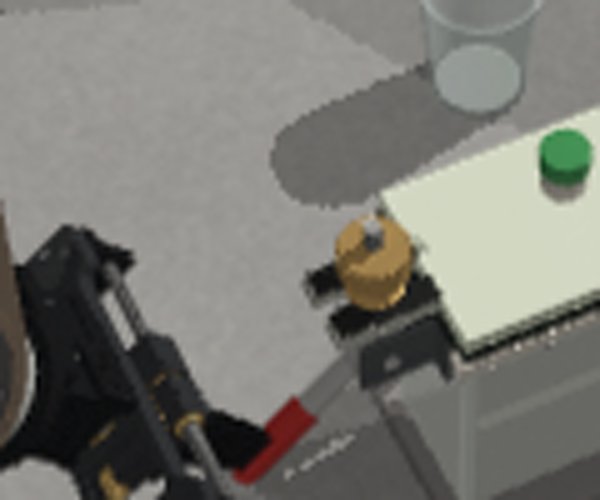

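Emit:
drive_tool(
  plan=[
    [0,-0.03,0.2,0,0,0],
    [0,-0.08,0.4,0,0,0],
    [0,-0.13,0.6,0,0,0],
  ],
)

```text
t: 39.55
position: [0.5115, -0.0606, 0.083]
ee_rot: [-0.337, 0.929, -0.143, 0.054]
wrist_force: [-2.9, -9.0, 0.8]
finger_gap: 0.005
```

```bash
python3 -c "
from h import *
tipv();im=r.get_image('scene');tipv();zoom(im,'z25.png')"
```

```text
v 1.776 r 0.0887 Fpush 8.57 F [-2.9 -9.   0.8] t 39.55
v 1.78 r 0.0887 Fpush 7.63 F [-1.7 -8.6  0.3] t 39.6
```

View pics/z25.png

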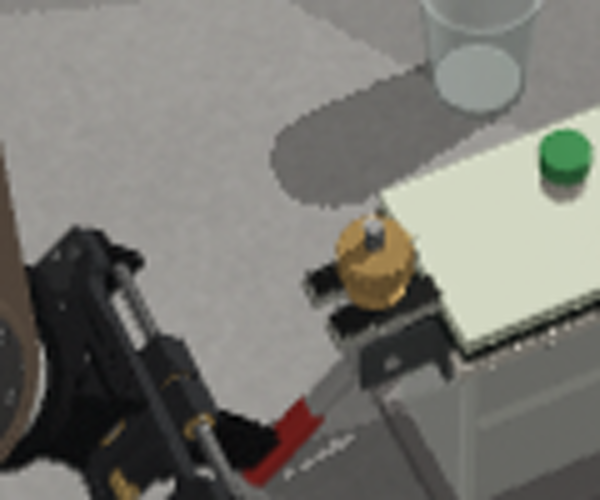

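```bash
python3 -c "
from h import *
push(np.arange(1.8,2.1,.05),.70)"
```

```text
1.8 [-0.09, -0.09, 0.16, 0.21, -0.17, 0.08]
1.85 [-0.09, -0.23, 0.58, 0.21, -0.17, 0.08]
1.9 [-0.09, -0.39, 0.99, 0.21, -0.17, 0.08]
1.95 [-0.09, -0.57, 1.39, 0.21, -0.17, 0.08]
2.0 [-0.09, -0.77, 1.78, 0.21, -0.17, 0.08]
2.05 [-0.09, -0.99, 2.16, 0.21, -0.17, 0.08]
2.1 [-0.09, -1.23, 2.53, 0.21, -0.17, 0.08]
```

Emit:
drive_tool(
  plan=[
    [0,-0.04,0.2,0,0,0],
    [0,-0.1,0.4,0,0,0],
    [0,-0.15,0.6,0,0,0],
  ],
)

```text
t: 39.85
position: [0.5131, -0.0557, 0.0793]
ee_rot: [-0.337, 0.929, -0.143, 0.054]
wrist_force: [-1.7, -6.9, 0.2]
finger_gap: 0.006
```

```bash
python3 -c "
from h import *
tipv();im=r.get_image('scene');tipv();zoom(im,'z26.png')"
```

```text
v 1.847 r 0.089 Fpush 6.45 F [-1.7 -6.9  0.2] t 39.85
v 1.851 r 0.089 Fpush 4.3 F [-1.3 -5.3 -1.3] t 39.9
```

View pics/z26.png

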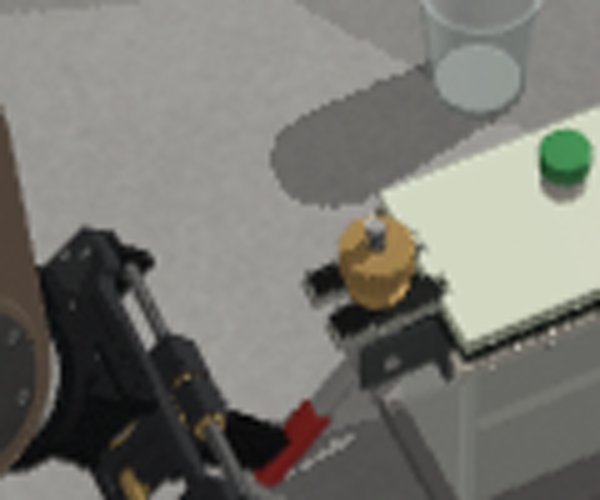

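Emit:
drive_tool(
  plan=[
    [0,-0.05,0.2,0,0,0],
    [0,-0.12,0.4,0,0,0],
    [0,-0.2,0.6,0,0,0],
  ],
)

```text
t: 40.15
position: [0.5146, -0.0532, 0.0772]
ee_rot: [-0.335, 0.93, -0.143, 0.055]
wrist_force: [-34.6, -51.7, 42.5]
finger_gap: 0.004
```

```bash
python3 -c "
from h import *
tipv();im=r.get_image('scene');tipv()"
```

```text
v 1.886 r 0.0895 Fpush 71.81 F [-34.6 -51.7  42.5] t 40.15
v 1.883 r 0.0895 Fpush 56.82 F [-27.8 -41.3  32.5] t 40.2
```

Emit:
drive_tool(
  plan=[
    [0,-0.05,0.2,0,0,0],
    [0,-0.12,0.4,0,0,0],
  ],
)

```text
t: 40.37
position: [0.5153, -0.0523, 0.0763]
ee_rot: [-0.334, 0.93, -0.142, 0.056]
wrist_force: [-57.4, -80.6, 72.4]
finger_gap: 0.005
```

```bash
python3 -c "
from h import *
tipv();im=r.get_image('scene');tipv();zoom(im,'z27.png')"
```

```text
v 1.9 r 0.0898 Fpush 114.99 F [-57.4 -80.6  72.4] t 40.37
v 1.897 r 0.0898 Fpush 98.55 F [-50.1 -69.   61.3] t 40.42
```

View pics/z27.png

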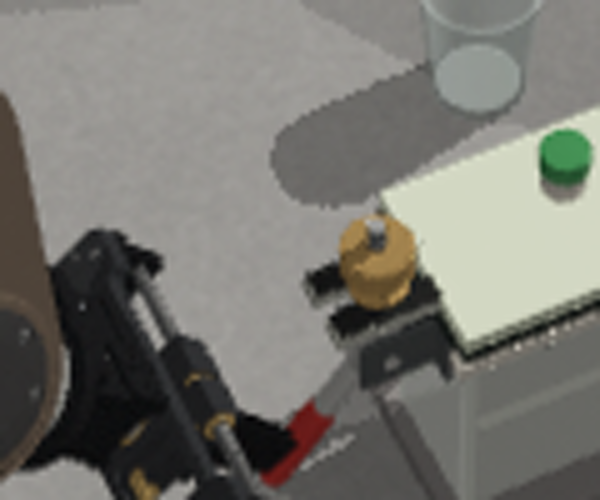

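That hit the hard stop, and the batched second step overpressed it: the wrist read about 122 N. Backing off straight away.

Emit:
drive_tool(
  plan=[
    [0,0.1,-0.5,0,0,0],
    [0,0.3,-1.2,0,0,0],
    [0,0.3,-3,0,0,0],
    [0,0.3,-6,0,0,0],
    [0,0.3,-10,0,0,0],
    [0,0.3,-14,0,0,0],
    [0,0.3,-17,0,0,0],
    [0,0.3,-17,0,0,0],
  ],
)

```text
t: 41.08
position: [0.4822, -0.1559, 0.2059]
ee_rot: [-0.336, 0.929, -0.143, 0.056]
wrist_force: [0.3, 1.0, -0.4]
finger_gap: 0.002
```

```bash
python3 -c "
from h import *
st();im=r.get_image('scene');zoom(im,'z28.png');cv2.imwrite('pics/s28.png',im[:,:,::-1]);red(im)"
```

```text
t 41.08 tcp [ 0.4822 -0.1559  0.2059] j [-0.781  0.444  1.844  0.642  1.277 -0.802] F [ 0.29  1.   -0.41] M [-0.407 -0.004 -0.01 ] gap 0.2
tool [[0.953, -0.228, 0.2], [-0.304, -0.733, 0.609], [0.008, -0.641, -0.768]]
red 96 297.54 288.44
```

View pics/z28.png

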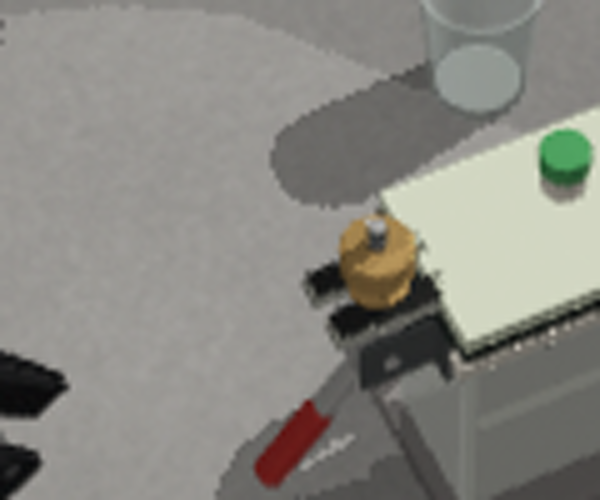

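Emit:
drive_tool(
  plan=[
    [0,0,-3,0,0,0],
    [0,0,-5,0,0,0],
    [0,0,-5,0,0,0],
    [0,0,-5,0,0,0],
    [0,0,-5,0,0,0],
    [0,0,-5,0,0,0],
    [0,0,-5,0,0,0],
    [0,0,-5,0,0,0],
    [0,0,-5,0,0,0],
    [0,0,-5,0,0,0],
  ],
)

```text
t: 41.97
position: [0.4718, -0.1831, 0.2404]
ee_rot: [-0.338, 0.929, -0.143, 0.053]
wrist_force: [0.4, 0.5, -0.1]
finger_gap: 0.008
```

```bash
python3 -c "
from h import *
im=r.get_image('scene');red(im);cv2.imwrite('pics/s29.png',im[:,:,::-1]);t=r.get_image('top');cv2.imwrite('pics/t29.png',t[:,:,::-1]);st()
for v in (1.4,1.5,1.6,1.65): print(v,proj('scene',lever(v,.08))-proj('scene',lever(.835,.08)))"
```

```text
red 98 297.58 288.47
t 42.07 tcp [ 0.4718 -0.1832  0.2405] j [-0.829  0.415  1.781  0.604  1.38  -0.776] F [-0.56 -0.29  0.2 ] M [-0.349 -0.001 -0.017] gap 0.5
tool [[0.953, -0.23, 0.195], [-0.302, -0.731, 0.612], [0.002, -0.643, -0.766]]
1.4 [7.18546927 6.18447043]
1.5 [9.23468319 6.63042763]
1.6 [11.46639291  6.87186399]
1.65 [12.64358971  6.91593575]
```

View pics/s29.png

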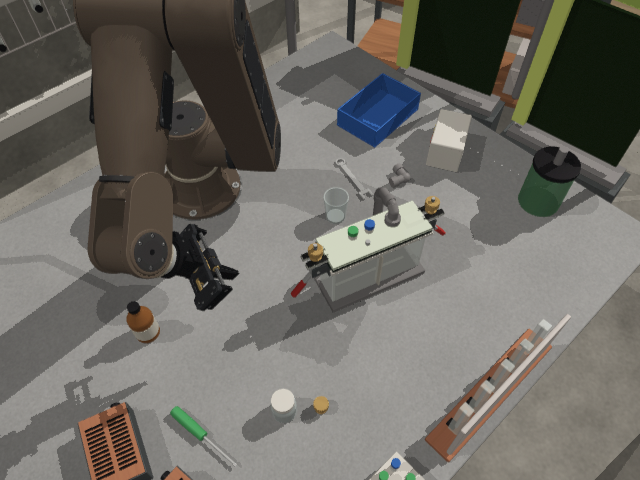

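View pics/t29.png

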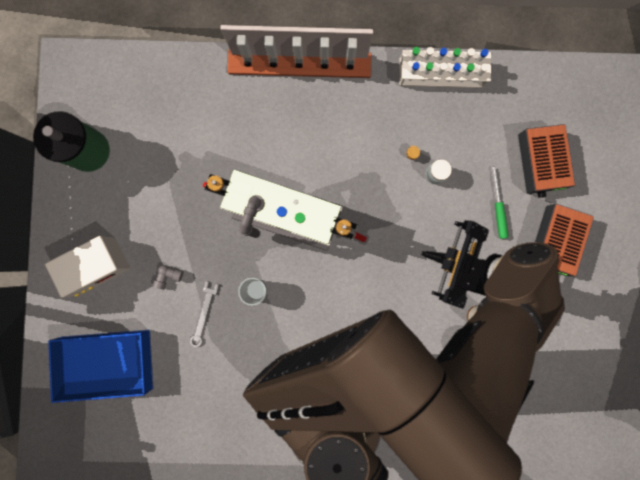

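```bash
python3 -c "
from h import *
print(r.close_job())"
```

```text
the job is handed in; nothing more can be done
None
```

The nut is set and the lever is closed over centre, but I briefly pressed too hard on its end stop. The wrist force read about 122 N at 40.4 s, just over the 120 N limit, so the job may be judged failed on that alone. I had queued two pushes together and couldn't react to the first one reading about 75 N. I backed off straight away.

**What I did:**
- I swung the lever to about 0.83 rad and turned the nut about 5.1 rad clockwise until it bit.
- Feeling the lever showed firm resistance starting at about 0.83 rad, but a peak of about 10.5 N at the grip.
- With the lever still open, I eased the nut back about 15°. Resistance then started at about 0.87 rad and read about 9 N at 1.14 rad, within the 5–10 N guide.
- Near the end of the swing the pinch slipped, so I finished by pushing with closed fingertips. The push force fell off just before the stop, as it should going over centre.

**Last checks:**
- **Lever:** with the gripper clear of it, the lever read about 1.64 rad in the images. It didn't move over the following second.
- **Loose items:** those visible in the last two pictures look where they started. In the top view the arm partly covers the bottle, but the scene view shows it standing.
- **Disagreement:** during the fingertip push, the angle worked out from the tip position read about 0.25 rad too high. I relied on the images and the feel of the stop instead.

The job was handed in at about 42 s of the 72 s allowed.

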